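# Reload the sprung marker feeder on the potting bench

### The job

Load the green plant-marker feeder: draw its sprung follower back by the red knob until you feel the stop and hook the knob sideways into the catch notch so that it stays back by itself, then stand both cedar markers, point up, one behind the other in the track. Finally unhook the knob and ease the follower forward until it presses both markers upright against the steel gate. Do not force the catch or the markers, never let the follower snap forward, and leave the pot, trowel, dibber and seed tray where they are.

Things in the scene. Friction and masses are not known exactly. Their poses are not given: they have to be found in the camera images.
- feeder: Fixed green feed track. Origin on the bench top (z = 0) under the inner face of the steel gate, on the channel's centre line; x points along the track away from the gate, the way the follower is pulled back; z up. Gate plate: x -8 to 0, 32 mm wide, 62 mm high. The channel's two walls run to x = 210 mm, 6 mm thick, tops 36 mm above the bench.
- track_floor (a point): Point on the channel floor, feeder x = 22 mm, 12 mm above the bench, where the two markers belong (front one against the gate, the other behind it). The channel is 52 mm wide inside. Axes as the feeder's.
- slot (a point): Point on the centre line of the L-shaped slot, feeder x = 150 mm, z = 50 mm; axes as the feeder's. An aluminium catch plate on the +y side (y 8 to 40, z 44 to 56 mm) forms a guide, a notch 16 mm long and 20 mm deep opening to -y, then a stop bar right across (y -12 to 34). The plate is clamped elsewhere each time: find the stop by feel, met at follower 75 to 93 mm.
- follower (a joint): Slide of the follower (m): 0 = fully forward, growing as it is pulled back along feeder +x. A spring drives it forward: 3.6 N at 0 plus 60 N/m (8.4 N at 80 mm), damped; let go far from the markers it snaps forward at about 0.5 m/s. With both markers in it rests on them at about 0.037.
- follower_face (a point): Middle of the follower's pressing face, at feeder x = 3 mm + follower value, 28 mm above the bench. Steel plate 14 mm thick, 44 mm wide, from 14 to 42 mm above the bench; axes as the feeder's.
- knob: Red upright knob 18 x 18 mm, 52 mm tall; origin at its middle, 85 mm above the bench, at feeder x = 75 mm + follower value. A 10 mm pin under it runs in the slot. Slides sideways (1.5 N friction) from feeder y = 0 (unhooked) to +16 mm (hooked), only at the notch. Hooked at the stop, it comes up to 6 mm forward when let go and rests on the notch's front side.
- marker_a: Cedar plant marker: upright board 20 mm thick (its x), 44 mm wide (its y), with straight sides up to 62 mm and a pointed gable top at 84 mm; 50 g. Origin at the centre of its underside. It stands on the bench, point up; either face may look to the gate.
- marker_b: A second cedar marker, the same as marker_a. Either may go in first.
- strawberry_pot: Terracotta strawberry pot, about 230 mm across its pockets, 190 mm tall, origin at the centre of its base. To be left alone.
- trowel: Steel trowel with wooden handle, about 310 mm long along its x (handle to -x), lying on the bench. To be left alone.
- dibber: Bamboo dibber, 24 mm thick, 220 mm long along its x, lying on the bench. To be left alone.
- seed_tray: Black plastic seed tray with clear lid, 306 x 206 mm, 101 mm tall, origin at the centre of its base. To be left alone.
Things that resemble listed ones, but are neither listed nor needed, are in the scene too. What is shaped like the marker_a but black, turquoise or white is not meant.

How it is judged (in metres and radians):
On the way, in this order (a step that is already met when the one before it is completed fails the run):
1. the follower is pulled back and its knob hooked in the catch notch, staying there with the fingers off it (y of knob in the frame of feeder above 0.01 m and value of joint follower above 0.06 m and contact force between the fingers and knob below 0.2 N), for 0.2 s.
2. both markers stand point up on the floor of the track, let go, while the follower is still hooked back (y of knob in the frame of feeder above 0.01 m and value of joint follower above 0.06 m and x of marker_a in the frame of feeder between 0.005 and 0.075 m and y of marker_a in the frame of feeder between -0.006 and 0.006 m and z of each of marker_a, marker_b in the frame of feeder below 0.0155 m and angle between each of marker_a, marker_b's own z axis and vertical below 0.1 rad and x of marker_b in the frame of feeder between 0.005 and 0.075 m and y of marker_b in the frame of feeder between -0.006 and 0.006 m and contact force between the fingers and marker_a below 0.2 N and contact force between the fingers and marker_b below 0.2 N), for 0.2 s.
At the end, for the whole second after the job is handed in: Both markers stand upright (within 0.1 rad) on the floor of the track (within 3.5 mm), square to it (0.1 rad), between gate and follower within 6 mm of the centre line, at rest; the follower presses on them (joint 0.033 to 0.041) and its knob is out of the notch (within 6 mm of the centre line) (x of marker_a in the frame of feeder between 0.005 and 0.036 m and y of marker_a in the frame of feeder between -0.006 and 0.006 m and z of each of marker_a, marker_b in the frame of feeder below 0.0155 m and angle between each of marker_a, marker_b's own z axis and vertical below 0.1 rad and x of marker_b in the frame of feeder between 0.005 and 0.036 m and y of marker_b in the frame of feeder between -0.006 and 0.006 m and angle between the x axis of each of marker_a, marker_b and the x axis of feeder, either way round below 0.1 rad and value of joint follower between 0.033 and 0.041 m and y of knob in the frame of feeder below 0.006 m and linear speed of each of marker_a, marker_b below 0.02 m/s); the robot touches nothing.
It fails at once if the catch is forced: knob pin pressed on the catch plate or stop with more than 40 N (contact force between knob and feeder above 40 N).
It fails at once if the follower snaps forward (faster than 0.35 m/s) (velocity of joint follower below -0.35 m/s).
It fails at once if a marker is forced against the feeder with more than 90 N (contact force between any of marker_a, marker_b and feeder above 90 N).
It fails at once if the pot, trowel, dibber or seed tray is moved by more than 20 mm (distance of any of strawberry_pot, trowel, dibber, seed_tray from where it was at the start of the episode above 0.02 m).
It also fails if it takes over 70 s, if anything falls off the work surface, if the arm or the gripper's body presses on something with over 40 N, if the wrist force passes 120 N, or if a joint passes its speed limit or range.

### The arm

A 6-joint arm with a two-finger parallel gripper is mounted at the origin on the work surface. World frame = base frame: x ahead of the robot, y to its left, z up, the work surface at z = 0. Lengths are in mm, angles in rad, forces in N, time in s.
With the tool pointing down it reaches from about 350 to 775 mm from the base axis. Payload 7.3 kg.
Tool frame: the origin (TCP) lies at the very end of the fingers, on their centre line; the grasp point (between the pads) lies 19 mm behind it; z points along the fingers, y is the direction in which the jaws open and shut (so a half turn about z gives the same grasp; the last joint's range is limited). The gripper opens to 92 mm and grips with 3 to 60 N. Pads are 19 mm wide; open, the fingers measure 130 mm over their backs; the gripper's body (75 mm by 190 mm) begins 47 mm behind the grasp point.
Start: joints at [1.12, 0.342, 1.524, -0, 1.275, -0.146], TCP at [157.539, 500.826, 226.741] pointing down, gripper open.
Joint ranges: [-2.53, 2.53], [-0.77, 2.02], [0.04, 2.7], [-1, 4.14], [0.28, 2.66], [-3.11, 3.11]. Speed limits (rad/s): [2.57, 2.57, 3.14, 3.14, 3.14, 3.14].

### API

Orientations are given as a unit quaternion [w, x, y, z].
In Python, from workcell import bot gives the robot as it stands.
- The arm moves only by the tool drive_tool, never from a script. Its argument "series" is a list that holds one entry, the list of rows, each a list of 7 numbers: the shift along the tool's x, y, z in m, then the turn, a rotation vector about the tool's x, y, z in degrees, then the closure, from -1 (fully open) to 1 (shut). A call has 1 to 20 rows; each row shifts and turns the pose as measured when the row begins, along the tool's axes as they then stand; what a row does not reach is not made up. A row lasts 1/10 s, in which the tool goes at most 50 mm and 8.59 degrees, less where a joint would pass 70% of its speed; a pose out of reach is approached as far as the arm can. A call is refused whole if a number of a shift passes 0.05 or a number of a turn 8.59, either way. A call with a gripper value outside its range is refused whole. The fingers move at their own pace and stop on an object; "squeeze" is the grip in N (left out, the last holds). Time passes only in rows, so rows that do not move let the fingers close. It gives the time, the measured TCP pose, the force and the opening at its end, in the units of the state.
- bot.sense(): the state, without advancing time (a new reading comes with each control period).
- bot.capture(name): name is "scene" or "top" or "wrist"; returns the picture (400x640x3 uint8, red, green, blue); there is no depth.
- bot.camera_info(name): a dict with "fov_y" (degrees; the focal length in pixels is half the picture's height over the tangent of half this angle, whatever the lens; pixels are square), "cx", "cy" (the principal point, pixels), "k1" (the pictures are not rectified: a ray, as slopes to the right and down, at radius r is drawn at 1 + k1 r^2 times it, then the intrinsics apply), "R" (3x3) and "t" (3): a world point X has camera coordinates R X + t; the wrist camera has in their place "hand_eye" (4x4, takes a point from camera to tool coordinates, whose origin is the TCP and whose axes are the flange's). Camera axes: x right, y down, z forward; pixel columns grow to the right and rows downward; lengths in mm; the calibration is good to about 2 mm. A picture is of the moment at which its call begins: read the wrist's pose just before it. camera_info takes no time and is no camera call.
- bot.job_done(): hands the job in, once; it reports no verdict.
The state is a dict: "time_s": time; "joint_positions": joint angles; "dq": joint speeds; "joint_efforts": joint torques, N m; "position": TCP position; "tcp_rot": TCP orientation; "contact_force": force on the tool from outside, world axes, zero at the start; "wrist_torque": the same for the moment, N m; "width": opening from 0.0 (shut) to 1.0 (fully open).
Only numpy, scipy, OpenCV 4.12 (cv2) and the standard library are available. Lean on these libraries where they do the work, as an engineer would, in place of code of your own. Each camera call takes 0.05 s, during which the arm holds its last target.

## Working session

There is one attempt and no reset: what is moved stays moved. The work goes in short steps, Python scripts to look and compute and a tool call to move; the robot and the scene stay as the last step left them, time stands still between calls to the robot, and variables do not carry over. Pictures are saved under pics/ and viewed, and the job is handed in when it is done.

Besides the shell and the picture viewer there is one more tool, called in YAML: its name, and indented under it one key for each argument. drive_tool: Moves the arm, as the interface text tells. Its arguments: {"type":"object","properties":{"series":{"type":"array"},"squeeze":{"type":"number"}},"required":["series"]}

```bash
mkdir -p pics; ls; python3 - <<'E'
from workcell import bot
import cv2,json
print(bot.sense())
for n in ["scene","top","wrist"]:
    i=bot.camera_info(n); print(n,i)
for n in ["scene","top"]:
    cv2.imwrite(f"pics/{n}0.png",bot.capture(n)[:,:,::-1])
E
```

```text
pics
{'time_s': 0.0, 'joint_positions': array([ 1.11997854e+00,  3.42738644e-01,  1.52505070e+00, -2.90421211e-05,
        1.27540570e+00, -1.46007797e-01]), 'dq': array([-0.00083539, -0.00052809, -0.00044324, -0.00179237,  0.00017892,
        0.00047139]), 'joint_efforts': array([-9.20278508e-04, -4.31234336e+01, -2.44217670e+01,  7.18332105e-02,
        5.58728934e-02, -1.21978260e-04]), 'position': array([157.36199331, 500.41407115, 226.02495351]), 'tcp_rot': array([-2.22280346e-04,  1.51811447e-01,  9.88409147e-01, -7.69872627e-04]), 'contact_force': array([-0.4524886 , -0.11481917, -0.17214547]), 'wrist_torque': array([-0.04065478, -0.03282702, -0.03167245]), 'width': 0.993709769061662}
scene {'fov_y': 44.50336932900963, 'cx': 316.5933855336052, 'cy': 202.72828485746604, 'k1': -0.07432511455257577, 'R': array([[-7.11987000e-01,  7.02192642e-01,  7.24161105e-05],
       [ 4.70466815e-01,  4.77105557e-01, -7.42314801e-01],
       [-5.21282541e-01, -5.28484419e-01, -6.70051290e-01]]), 't': array([ 403.08900573, -186.41083741, 1769.65129145])}
top {'fov_y': 48.95701189202967, 'cx': 323.6313427245287, 'cy': 196.5642529021396, 'k1': -0.11535673845632989, 'R': array([[-0.02867272, -0.99957781, -0.00469941],
       [-0.97582621,  0.0290098 , -0.21661405],
       [ 0.21665893, -0.0016251 , -0.97624601]]), 't': array([ -17.54688443,  570.48507822, 1391.84508754])}
wrist {'fov_y': 60.24329326131034, 'cx': 320.9070366238291, 'cy': 202.31537010516445, 'k1': -0.04291932047040633, 'hand_eye': array([[-4.29714469e-04, -9.67038404e-01, -2.54630205e-01,
         6.82377997e+01],
       [ 9.99999834e-01, -3.17567013e-04, -4.81541064e-04,
         1.95039111e-01],
       [ 3.84806548e-04, -2.54630370e-01,  9.67038379e-01,
        -1.56979212e+02],
       [ 0.00000000e+00,  0.00000000e+00,  0.00000000e+00,
         1.00000000e+00]])}
```

View pics/scene0.png

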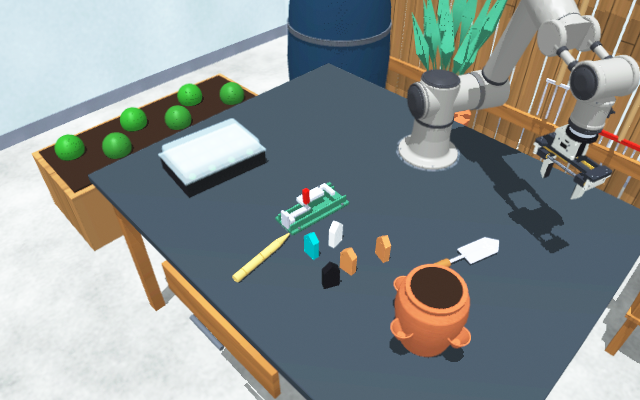

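View pics/top0.png

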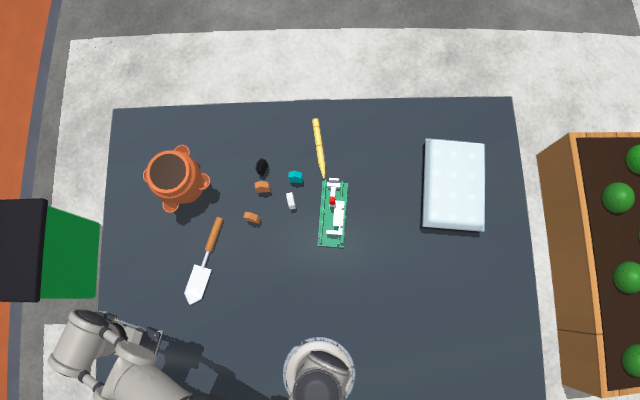

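```bash
python3 - <<'E'
import cv2
a=cv2.imread("pics/scene0.png");b=cv2.imread("pics/top0.png")
cv2.imwrite("pics/s0c.png",cv2.resize(a[170:300,260:410],None,fx=5,fy=4.6,interpolation=cv2.INTER_CUBIC)[:600,:750])
cv2.imwrite("pics/t0c.png",cv2.resize(b[150:260,235:365],None,fx=5,fy=5,interpolation=cv2.INTER_CUBIC))
E
cat > h.py <<'E'
import numpy as np,cv2
from workcell import bot
from scipy.spatial.transform import Rotation as Rn
def K(i):
    f=200/np.tan(np.radians(i['fov_y']/2)); return f
def extr(n,i,st):
    if n!='wrist': return np.array(i['R']),np.array(i['t'])
    q=st['tcp_rot'];Rt=Rn.from_quat([q[1],q[2],q[3],q[0]]).as_matrix()
    H=np.array(i['hand_eye']);Rc=Rt@H[:3,:3];c=Rt@H[:3,3]+st['position']
    return Rc.T,-Rc.T@c
def ray(n,u,v,st=None):
    i=bot.camera_info(n);R,t=extr(n,i,st);f=K(i)
    x=cv2.undistortPoints(np.array([[[u,v]]],float),np.array([[f,0,i['cx']],[0,f,i['cy']],[0,0,1]]),np.array([i['k1'],0,0,0,0]))[0,0]
    d=R.T@np.array([x[0],x[1],1]);return -R.T@t,d
def onz(n,u,v,z,st=None):
    c,d=ray(n,u,v,st);return c+d*(z-c[2])/d[2]
def proj(n,X,st=None):
    i=bot.camera_info(n);R,t=extr(n,i,st);f=K(i)
    p=(R@np.atleast_2d(X).T).T+t;s=p[:,:2]/p[:,2:];r2=(s**2).sum(1,keepdims=True)
    return s*(1+i['k1']*r2)*f+[i['cx'],i['cy']]
E
```

```text
(no output)
```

View pics/s0c.png

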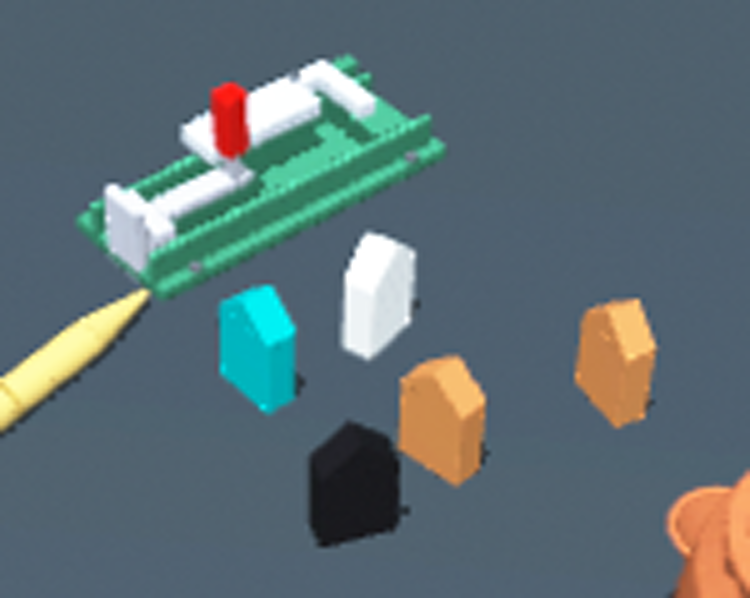

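View pics/t0c.png

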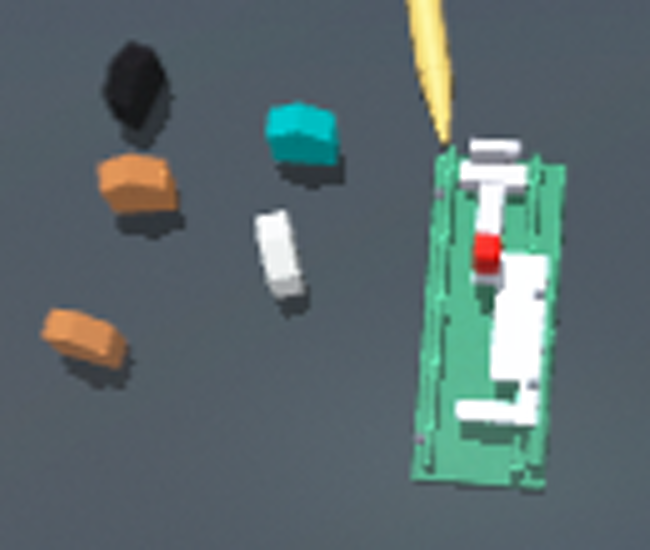

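```bash
python3 - <<'E'
from h import *
def c(u,v): return 235+u/5,150+v/5
def s(u,v): return 260+u/5,170+v/4.6
def tri(a,b):
    (c1,d1),(c2,d2)=ray('top',*a),ray('scene',*b)
    A=np.c_[d1,-d2];k=np.linalg.lstsq(A,c2-c1,rcond=None)[0];p,q=c1+d1*k[0],c2+d2*k[1];return (p+q)/2,np.linalg.norm(p-q)
print('knobtop',onz('top',*c(487,242),111),onz('scene',*s(229,92),111))
print('gatetop',onz('top',*c(495,147),62),onz('scene',*s(130,190),62))
print('wall ends z36 top',onz('top',*c(425,465),36),onz('top',*c(530,475),36))
print('m far base?',onz('top',*c(138,165),84),'near',onz('top',*c(85,325),84))
print('scene base m', onz('scene',*s(430,475),0), onz('scene',*s(600,415),0))
E
```

```text
knobtop [552.12713331 -61.93593562 111.        ] [552.08114765 -59.5242601  111.        ]
gatetop [627.52733185 -70.50391026  62.        ] [621.43763327 -72.55362986  62.        ]
wall ends z36 top [419.0928946  -17.75885404  36.        ] [410.43144474 -86.77361153  36.        ]
m far base? [616.66143756 165.41874906  84.        ] near [510.63508707 199.834649    84.        ]
scene base m [628.65588897 179.02013337   0.        ] [525.17133383 214.43329991   0.        ]
```

drive_tool:
  series:
    - [[-0.038,-0.026,-0.012,0,0,0,-1],[-0.038,-0.026,-0.012,0,0,0,-1],[-0.038,-0.026,-0.012,0,0,0,-1],[-0.038,-0.026,-0.012,0,0,0,-1],[-0.038,-0.026,-0.012,0,0,0,-1],[-0.038,-0.026,-0.012,0,0,0,-1],[-0.038,-0.026,-0.012,0,0,0,-1],[-0.038,-0.026,-0.008,0,0,0,-1],[-0.038,-0.026,-0.008,0,0,0,-1],[-0.038,-0.026,-0.008,0,0,0,-1],[-0.038,-0.026,-0.008,0,0,-6,-1],[-0.03,-0.02,0,0,0,-6,-1],[0,0,0,0,0,0,-1]]

```text
time_s: 1.4
position: [506.7, 59.9, 342.0]
tcp_rot: [-0.003, 0.041, 0.999, -0.004]
contact_force: [-0.3, 0.1, 0.0]
width: 1.001
```

```bash
python3 - <<'E'
from h import *
import pickle
st=bot.sense();im=bot.capture('wrist');cv2.imwrite('pics/w1.png',im[:,:,::-1]);pickle.dump(st,open('w1.pkl','wb'));print(st)
E
```

```text
{'time_s': 1.4, 'joint_positions': array([-0.0278659 ,  0.2556538 ,  1.33125969, -0.00758146,  1.56075726,
       -1.51623937]), 'dq': array([ 0.01387497, -0.03224272,  0.02639088,  0.02637667,  0.0291678 ,
        0.06955936]), 'joint_efforts': array([-1.21172223e+00, -4.09115767e+01, -2.76921380e+01, -3.23632294e-01,
       -5.29760902e-03, -1.31038517e+00]), 'position': array([506.74045092,  59.89292649, 341.96981887]), 'tcp_rot': array([-0.00298817,  0.04114974,  0.99914118, -0.00383062]), 'contact_force': array([-0.30424315,  0.09682315,  0.03887777]), 'wrist_torque': array([ 0.04451287, -0.00653005, -0.04021864]), 'width': 1.0009541838256275}
```

View pics/w1.png

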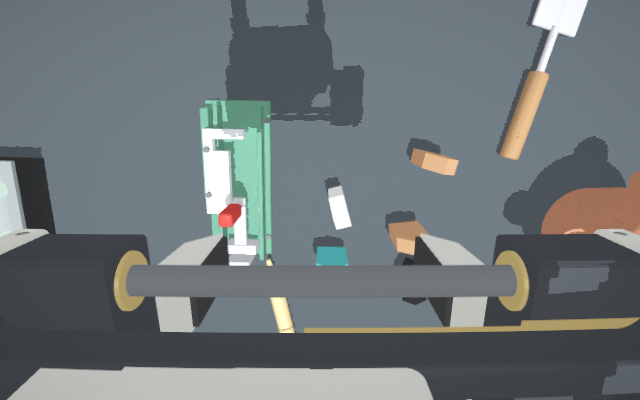

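```bash
python3 - <<'E'
import cv2
a=cv2.imread("pics/w1.png")
cv2.imwrite("pics/w1a.png",cv2.resize(a[90:270,190:300],None,fx=5,fy=3.3*1,interpolation=cv2.INTER_CUBIC))
cv2.imwrite("pics/w1b.png",cv2.resize(a[140:280,380:470],None,fx=6,fy=4,interpolation=cv2.INTER_CUBIC))
E
```

```text
(no output)
```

View pics/w1a.png

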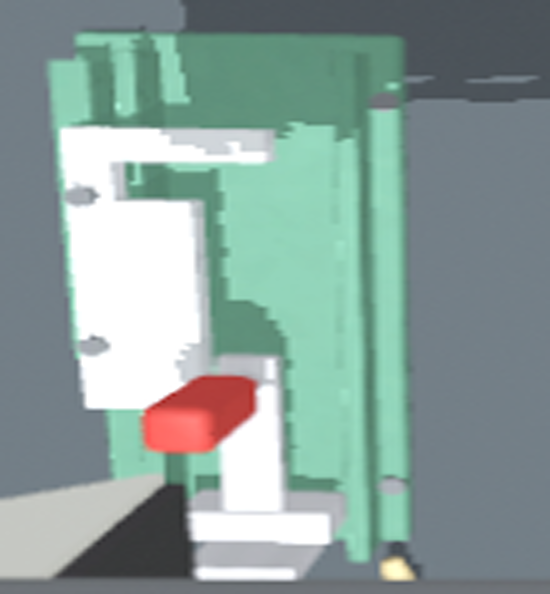

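View pics/w1b.png

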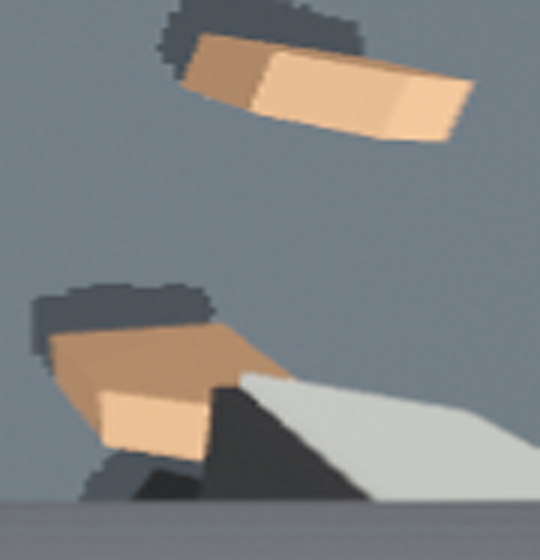

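```bash
cat > fit.py <<'E'
from h import *
import pickle
from scipy.optimize import least_squares
w1=pickle.load(open('w1.pkl','rb'))
w=lambda u,v:(190+u/5,90+v/3.3)
t=lambda u,v:(235+u/5,150+v/5)
s=lambda u,v:(260+u/5,170+v/4.6)
obs=[('wrist',w(178,430),(75,0,111)),('wrist',w(197,568),(0,16,62)),('wrist',w(298,568),(0,-16,62)),
('wrist',w(190,513),(17,22,42)),('wrist',w(331,516),(17,-22,42)),('wrist',w(190,542),(3,22,42)),('wrist',w(329,542),(3,-22,42)),
('top',t(487,242),(75,0,111)),('top',t(495,147),(-4,0,62)),('scene',s(229,92),(75,0,111)),('scene',s(130,192),(-4,0,62)),]
yo=[(w(205,200),8,56),(w(205,350),8,56),(w(62,130),40,56),(w(85,408),40,56),(w(272,130),-12,56)]
def W(p,X):
    c,s_=np.cos(p[2]),np.sin(p[2]);X=np.array(X,float)
    return np.array([p[0]+c*X[0]-s_*X[1],p[1]+s_*X[0]+c*X[1],X[2]])
def inv(p,Xw):
    c,s_=np.cos(p[2]),np.sin(p[2]);d=np.array(Xw)[:2]-p[:2];return np.array([c*d[0]+s_*d[1],-s_*d[0]+c*d[1]])
def res(p):
    r=[]
    for n,uv,X in obs:
        k=1.5 if n=='wrist' else 3.2
        r+=list((proj(n,W(p,X),w1)[0]-uv)*k)
    for uv,y,z in yo:
        r.append(inv(p,onz('wrist',*uv,z,w1))[1]-y)
    return np.array(r)
if __name__=='__main__':
    o=least_squares(res,[625,-70,3.05],x_scale=[1,1,.01],loss='soft_l1');print(o.x,np.round(res(o.x),1))
    for uv,y,z in yo: print(inv(o.x,onz('wrist',*uv,z,w1)))
    b=lambda u,v:(380+u/6,140+v/4)
    # markers: bottom z0, shoulder z62, ridge 84
    for n,pt,z in [('N bl',(182,85),0),('N br0',(205,33),0),('N sh',(250,110),62),('N sh2',(278,50),62),('N ridgeL',(380,137),84),('N ridge?',(405,70),84),('N farR',(447,140),62),('N farR2',(473,82),62),('F b',(50,338),0),('F b2',(225,324),0),('F sh',(100,390),62),('F sh2',(212,403),84),('F',(103,443),62),('F',(207,460),84)]:
        print(n,onz('wrist',*b(*pt),z,w1).round(1))
E
python3 fit.py
```

```text
[626.86120283 -66.9376226    3.03484566] [ 0.3  0.4 -4.2 -0.9  0.1  0.1 -3.5 -1.4  0.3 -1.4 -2.8 -0.9  1.3  0.5
 -3.  -0.1 -3.1 -3.   0.3  0.4 -3.8  6.3 -2.9 -0.5  0.8  1.2 -1. ]
[151.82397208   5.11988005]
[91.64504085  7.48790255]
[177.9655529   40.80690852]
[66.39634287 41.17286069]
[179.0005822  -12.97289967]
N bl [516.5 186.7   0. ]
N br0 [498.1 192.6   0. ]
N sh [516.1 186.2  62. ]
N sh2 [497.4 192.3  62. ]
N ridgeL [522.7 206.6  84. ]
N ridge? [502.6 211.6  84. ]
N farR [529.2 228.5  62. ]
N farR2 [510.8 233.8  62. ]
F b [610.4 151.4   0. ]
F b2 [608.4 195.9   0. ]
F sh [608.5 151.5  62. ]
F sh2 [606.4 171.1  84. ]
F [627.7 151.7  62. ]
F [626.1 169.8  84. ]
```

```bash
cat >> h.py <<'E'
P=np.array([626.9,-66.9,3.035])
def Fw(X,p=None):
    p=P if p is None else p
    c,s_=np.cos(p[2]),np.sin(p[2]);return np.array([p[0]+c*X[0]-s_*X[1],p[1]+s_*X[0]+c*X[1],X[2]])
def wF(X,p=None):
    p=P if p is None else p
    c,s_=np.cos(p[2]),np.sin(p[2]);d=np.array(X)[:2]-p[:2];return np.array([c*d[0]+s_*d[1],-s_*d[0]+c*d[1],X[2]])
def go(pos,ang):
    """needed shift (mm) in tool axes and rotvec deg for tool-down with tool x at angle ang deg"""
    st=bot.sense();q=st['tcp_rot'];Rt=Rn.from_quat([q[1],q[2],q[3],q[0]]).as_matrix()
    a=np.radians(ang);tx=np.array([np.cos(a),np.sin(a),0]);tz=np.array([0,0,-1.]);Rg=np.c_[tx,np.cross(tz,tx),tz]
    rv=np.degrees(Rn.from_matrix(Rt.T@Rg).as_rotvec())
    d=np.array(pos)-st['position']
    print('t',st['time_s'],'pos',st['position'].round(1),'feeder',wF(st['position']).round(1),'F',st['contact_force'].round(1),'w',round(st['width']*92,1))
    print('tool shift now',(Rt.T@d).round(1),'in goal axes',(Rg.T@d).round(1),'rot',rv.round(2))
E
python3 -c "
from h import *
go(Fw([75,0,68]),173.9)"
```

```text
t 1.45 pos [505.5  61.3 342.2] feeder [ 134.3 -114.5  342.2] F [-0.4  0.5 -0.5] w 91.9
tool shift now [ -58.4 -113.9  274.7] in goal axes [ -59.3 -114.5  274.2] rot [-0.42 -0.35  1.29]
```

drive_tool:
  series:
    - [[-0.012,-0.022,0.035,-0.42,-0.35,1.3,-1],[-0.012,-0.022,0.035,0,0,0,-1],[-0.012,-0.024,0.04,0,0,0,-1],[-0.012,-0.024,0.04,0,0,0,-1],[-0.011,-0.022,0.035,0,0,0,-1],[0,0,0,0,0,0,-1]]

```text
time_s: 2.05
position: [551.2, -54.1, 152.7]
tcp_rot: [0.001, 0.054, 0.999, 0.002]
contact_force: [-0.4, 0.5, -0.1]
width: 0.999
```

```bash
python3 - <<'E'
from h import *
import pickle
go(Fw([75,0,68]),173.9)
st=bot.sense();im=bot.capture('wrist');cv2.imwrite('pics/w2.png',im[:,:,::-1]);pickle.dump(st,open('w2.pkl','wb'))
E
```

```text
t 2.05 pos [551.2 -54.1 152.7] feeder [ 76.6  -4.7 152.7] F [-0.4  0.5 -0.1] w 91.9
tool shift now [-1.4 -5.1 84.7] in goal axes [-1.6 -4.7 84.7] rot [ 0.27  0.14 -0.11]
```

View pics/w2.png

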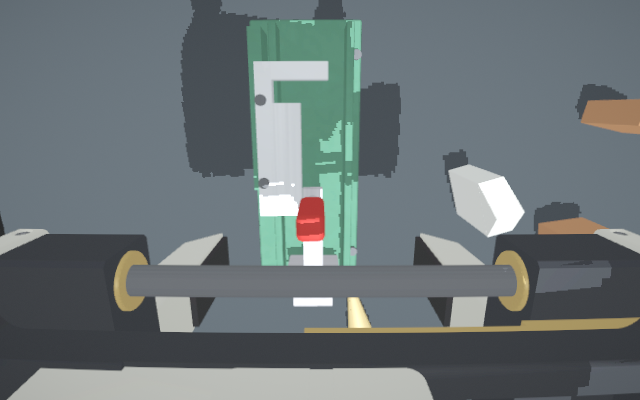

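```bash
python3 - <<'E'
import cv2
a=cv2.imread("pics/w2.png")
cv2.imwrite("pics/w2a.png",cv2.resize(a[10:160,230:380],None,fx=5,fy=4,interpolation=cv2.INTER_CUBIC))
cv2.imwrite("pics/w2b.png",cv2.resize(a[160:310,230:380],None,fx=5,fy=4,interpolation=cv2.INTER_CUBIC))
E
```

```text
(no output)
```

View pics/w2a.png

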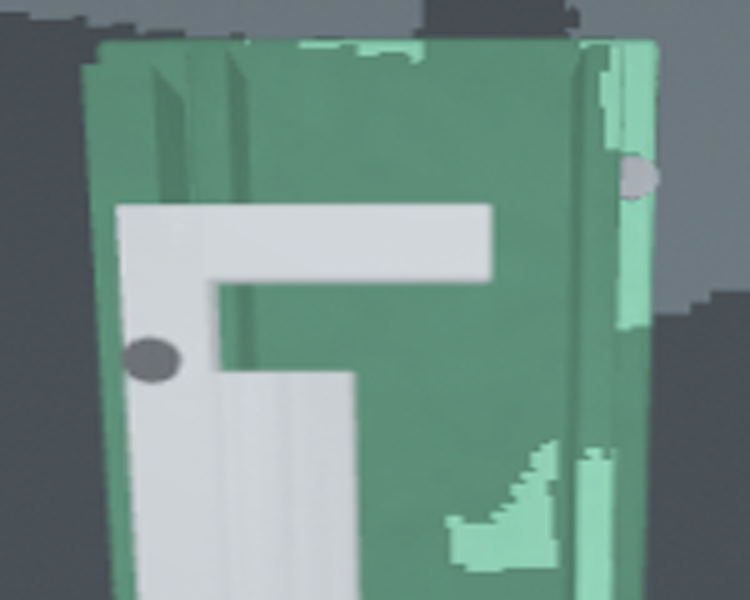

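View pics/w2b.png

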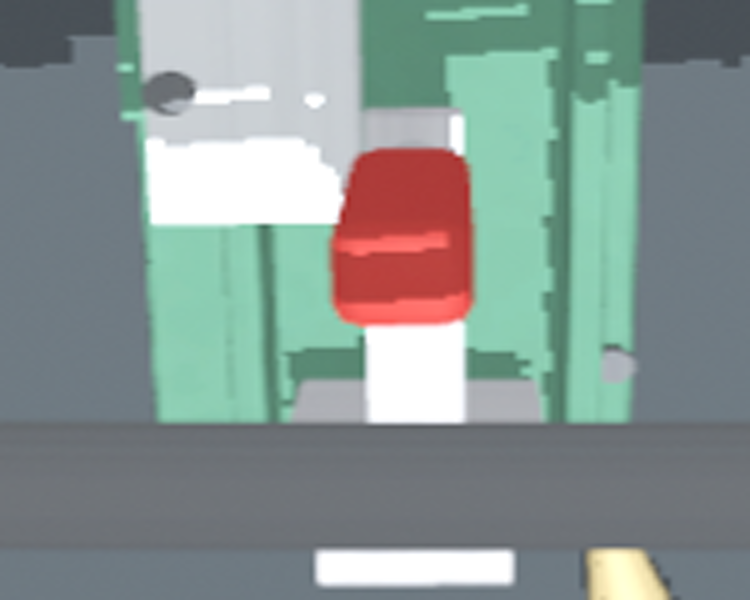

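```bash
python3 - <<'E'
from h import *
import pickle
from scipy.optimize import least_squares
st=pickle.load(open('w2.pkl','rb'))
a=lambda u,v:(230+u/5,10+v/4); b=lambda u,v:(230+u/5,160+v/4)
ob=[(b(315,585),(-8,16,62)),(b(513,585),(-8,-16,62)),(b(334,245),(84,9,111)),(b(472,240),(84,-9,111)),(b(338,322),(66,9,111)),(b(470,320),(66,-9,111))]
yo=[(a(355,373),8,56),(b(361,100),8,56),(a(115,205),40,56),(b(150,223),40,56),(a(493,205),-12,56),(a(493,282),-12,56),(a(210,282),28,56)]
def r(p):
    o=[]
    for uv,X in ob: o+=list((proj('wrist',Fw(X,p),st)[0]-uv)*.8)
    for uv,y,z in yo:o.append(wF(onz('wrist',*uv,z,st),p)[1]-y)
    return np.array(o)
o=least_squares(r,P,x_scale=[1,1,.01],loss='soft_l1');print(o.x,r(o.x).round(1))
for uv,y,z in yo:print(wF(onz('wrist',*uv,z,st),o.x).round(1))
print(wF(Fw([75,0,0],o.x)))
E
```

```text
[626.65656978 -68.39920709   3.03257077] [ 0.1  0.1  0.   0.1 -1.  -4.3  0.8 -3.4 -1.2  2.6  1.1  3.  -0.4 -0.5
  0.5  0.3  0.2  0.1 -0.3]
[150.5   7.6  56. ]
[91.2  7.5 56. ]
[178.7  40.5  56. ]
[67.1 40.3 56. ]
[178.6 -11.8  56. ]
[165.9 -11.9  56. ]
[165.9  27.7  56. ]
[75.08232529  1.33440503  0.        ]
```

```bash
sed -i 's/^P=.*/P=np.array([626.7,-68.4,3.0326])/' h.py; python3 -c "
from h import *
go(Fw([75,0,68]),173.8)"
```

```text
t 2.1 pos [551.9 -53.  155.1] feeder [ 76.   -7.2 155.1] F [-0.5  0.3  0.7] w 92.0
tool shift now [-0.5 -7.6 87.1] in goal axes [-1.  -7.2 87.1] rot [0.29 0.31 0.03]
```

drive_tool:
  series:
    - [[-0.001,-0.007,0.025,0.3,0.3,0,-1],[0,0,0.03,0,0,0,-1],[0,0,0.03,0,0,0,-1],[0,0,0,0,0,0,-1]]

```text
time_s: 2.5
position: [555.2, -54.3, 75.8]
tcp_rot: [0.006, 0.053, 0.999, -0.0]
contact_force: [0.6, -0.5, 1.0]
width: 0.999
```

```bash
python3 -c "
from h import *
go(Fw([75,0,68]),173.8)"
```

```text
t 2.5 pos [555.2 -54.3  75.8] feeder [72.6 -6.3 75.8] F [ 0.6 -0.5  1. ] w 91.9
tool shift now [ 2.5 -6.2  7.8] in goal axes [ 2.4 -6.3  7.8] rot [0.01 0.64 0.13]
```

drive_tool:
  series:
    - [[0.0025,-0.006,0.005,0,0.6,0,-1],[0,0,0,0,0,0,-1]]

```text
time_s: 2.7
position: [553.6, -58.5, 74.7]
tcp_rot: [0.002, 0.052, 0.999, -0.0]
contact_force: [0.0, -0.4, -0.0]
width: 0.998
```

```bash
python3 -c "
from h import *
go(Fw([75,0,68]),173.8)"
```

```text
t 2.7 pos [553.6 -58.5  74.7] feeder [73.8 -1.9 74.7] F [ 0.  -0.4 -0. ] w 91.9
tool shift now [ 1.3 -1.9  6.7] in goal axes [ 1.2 -1.9  6.7] rot [-0.01  0.28  0.25]
```

drive_tool:
  series:
    - [[0.002,-0.003,0.009,0,0.3,0,-1],[0,-0.001,0,0,0,0,0.5],[0,0,0,0,0,0,1],[0,0,0,0,0,0,1],[0,0,0,0,0,0,1],[0,0,0,0,0,0,1]]
  squeeze: 30

```text
time_s: 3.3
position: [553.4, -63.0, 69.6]
tcp_rot: [0.003, 0.052, 0.999, -0.001]
contact_force: [-0.3, -0.2, -0.4]
width: 0.612
```

```bash
python3 -c "
from h import *
go(Fw([75,0,68]),173.8)"
```

```text
t 3.3 pos [553.4 -63.   69.6] feeder [73.4  2.6 69.6] F [-0.3 -0.2 -0.4] w 56.3
tool shift now [1.6 2.6 1.6] in goal axes [1.6 2.6 1.6] rot [-0.07  0.39  0.21]
```

drive_tool:
  series:
    - [[0.0015,0.0025,0,0,0,0,1],[0,0,0,0,0,0,1],[0,0,0,0,0,0,1],[0,0,0,0,0,0,1]]

```text
time_s: 3.7
position: [552.1, -60.0, 69.6]
tcp_rot: [0.003, 0.052, 0.999, -0.001]
contact_force: [-0.1, 0.0, 0.1]
width: 0.265
```

```bash
python3 -c "
from h import *
go(Fw([75,0,68]),173.8)"
```

```text
t 3.7 pos [552.1 -60.   69.6] feeder [75.1 -0.2 69.6] F [-0.1  0.   0.1] w 24.4
tool shift now [-0.1 -0.2  1.6] in goal axes [-0.1 -0.2  1.6] rot [-0.06  0.38  0.22]
```

drive_tool:
  series:
    - [[0,0,0,0,0,0,1],[0,0,0,0,0,0,1],[0,0,0,0,0,0,1]]

```text
time_s: 4.0
position: [552.0, -60.8, 69.6]
tcp_rot: [0.003, 0.052, 0.999, -0.001]
contact_force: [-0.7, 0.3, 0.1]
width: 0.195
```

```bash
python3 -c "
from h import *
go(Fw([75,0,68]),173.8)"
```

```text
t 4.0 pos [552.  -60.8  69.6] feeder [75.1  0.6 69.6] F [-0.7  0.3  0.1] w 18.0
tool shift now [-0.1  0.6  1.6] in goal axes [-0.1  0.6  1.6] rot [-0.13  0.37  0.22]
```

drive_tool:
  series:
    - [[0.01,0,0,0,0,0,1],[0.01,0,0,0,0,0,1],[0.01,0,0,0,0,0,1],[0.01,0,0,0,0,0,1],[0.01,0,0,0,0,0,1]]

```text
time_s: 4.5
position: [508.7, -56.3, 69.5]
tcp_rot: [0.013, 0.053, 0.999, -0.002]
contact_force: [7.6, -0.1, -4.7]
width: 0.193
```

```bash
python3 -c "
from h import *
go(Fw([161,0,68]),173.8)"
```

```text
t 4.5 pos [508.7 -56.3  69.5] feeder [118.6   0.8  69.5] F [ 7.6 -0.1 -4.7] w 17.7
tool shift now [42.4  0.9  0.4] in goal axes [42.4  0.8  1.5] rot [-0.14  1.45  0.16]
```

drive_tool:
  series:
    - [[0.009,0,0,0,0.5,0,1],[0.009,0,0,0,0.5,0,1],[0.009,0,0,0,0.5,0,1],[0.005,0,0,0,0,0,1]]

```text
time_s: 4.9
position: [483.0, -53.5, 69.6]
tcp_rot: [0.008, 0.053, 0.999, -0.002]
contact_force: [8.0, -0.9, -8.8]
width: 0.191
```

```bash
python3 -c "
from h import *
go(Fw([161,0,68]),173.8)"
```

```text
t 4.9 pos [483.  -53.5  69.6] feeder [144.5   0.8  69.6] F [ 8.  -0.9 -8.8] w 17.5
tool shift now [16.5  0.9  1.3] in goal axes [16.5  0.9  1.6] rot [-0.16  0.97  0.1 ]
```

drive_tool:
  series:
    - [[0.007,0,0,0,0.3,0,1],[0.006,0,0,0,0,0,1],[0.003,0,0,0,0,0,1]]

```text
time_s: 5.2
position: [472.4, -52.4, 69.6]
tcp_rot: [0.013, 0.054, 0.998, -0.002]
contact_force: [9.3, -0.0, -8.1]
width: 0.196
```

```bash
python3 -c "
from h import *
go(Fw([161,0,68]),173.8)"
```

```text
t 5.2 pos [472.4 -52.4  69.6] feeder [155.1   0.9  69.6] F [ 9.3 -0.  -8.1] w 18.1
tool shift now [5.9 0.9 1.4] in goal axes [5.9 0.9 1.6] rot [-0.18  1.49  0.06]
```

drive_tool:
  series:
    - [[0.003,0,0,0,0.3,0,1],[0.003,0,0,0,0.3,0,1]]

```text
time_s: 5.4
position: [470.0, -52.1, 69.6]
tcp_rot: [0.012, 0.054, 0.998, -0.002]
contact_force: [8.9, -0.7, -7.8]
width: 0.196
```

```bash
python3 -c "
from h import *
go(Fw([161,0,68]),173.8)"
```

```text
t 5.4 pos [470.  -52.1  69.6] feeder [157.6   0.9  69.6] F [ 8.9 -0.7 -7.8] w 18.0
tool shift now [3.4 0.9 1.5] in goal axes [3.4 0.9 1.6] rot [-0.18  1.38  0.03]
```

drive_tool:
  series:
    - [[0.003,0,0,0,0.3,0,1],[0.003,0,0,0,0.3,0,1]]

```text
time_s: 5.6
position: [467.9, -51.9, 69.6]
tcp_rot: [0.011, 0.054, 0.998, -0.002]
contact_force: [10.0, -0.4, -8.4]
width: 0.197
```

```bash
python3 -c "
from h import *
go(Fw([161,0,68]),173.8)"
```

```text
t 5.6 pos [467.9 -51.9  69.6] feeder [159.7   0.9  69.6] F [10.  -0.4 -8.4] w 18.1
tool shift now [1.4 0.9 1.5] in goal axes [1.3 0.9 1.6] rot [-0.2  1.3  0. ]
```

drive_tool:
  series:
    - [[0.003,0,0,0,0.3,0,1],[0.003,0,0,0,0.3,0,1]]

```text
time_s: 5.8
position: [465.9, -51.7, 69.6]
tcp_rot: [0.011, 0.054, 0.998, -0.002]
contact_force: [9.4, -0.3, -8.0]
width: 0.198
```

```bash
python3 -c "
from h import *
go(Fw([161,0,68]),173.8)"
```

```text
t 5.8 pos [465.9 -51.7  69.6] feeder [161.6   0.9  69.6] F [ 9.4 -0.3 -8. ] w 18.2
tool shift now [-0.6  0.9  1.6] in goal axes [-0.6  0.9  1.6] rot [-0.21  1.24 -0.02]
```

drive_tool:
  series:
    - [[0.003,0,0,0,0.3,0,1]]

```text
time_s: 5.9
position: [465.0, -51.6, 69.6]
tcp_rot: [0.01, 0.054, 0.998, -0.002]
contact_force: [8.2, -0.3, -9.2]
width: 0.201
```

drive_tool:
  series:
    - [[0.003,0,0,0,0.3,0,1]]

```text
time_s: 6.0
position: [464.7, -51.6, 69.7]
tcp_rot: [0.011, 0.055, 0.998, -0.003]
contact_force: [13.7, 0.1, -13.3]
width: 0.196
```

```bash
python3 -c "
from h import *
import pickle
go(Fw([161,0,68]),173.8)
st=bot.sense();im=bot.capture('wrist');cv2.imwrite('pics/w3.png',im[:,:,::-1]);pickle.dump(st,open('w3.pkl','wb'))"
```

```text
t 6.0 pos [464.7 -51.6  69.7] feeder [162.9   0.9  69.7] F [ 13.7   0.1 -13.3] w 18.0
tool shift now [-1.8  1.   1.7] in goal axes [-1.9  0.9  1.7] rot [-0.22  1.27 -0.05]
```

View pics/w3.png

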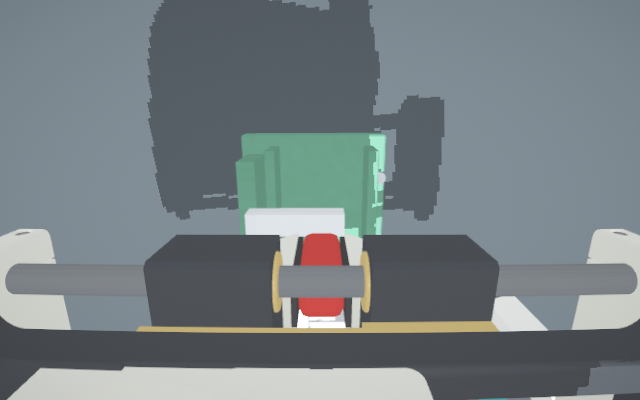

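drive_tool:
  series:
    - [[0.0015,-0.005,0,0,0.2,0,1],[0.0015,-0.005,0,0,0.2,0,1]]

```text
time_s: 6.25
position: [464.4, -61.0, 69.6]
tcp_rot: [0.012, 0.054, 0.998, -0.002]
contact_force: [8.7, 1.6, -7.2]
width: 0.194
```

```bash
python3 -c "
from h import *
go(Fw([161,17,68]),173.8)"
```

```text
t 6.25 pos [464.4 -61.   69.6] feeder [162.2  10.3  69.6] F [ 8.7  1.6 -7.2] w 17.8
tool shift now [-1.1 -6.7  1.6] in goal axes [-1.1 -6.7  1.6] rot [-0.2   1.36 -0.03]
```

drive_tool:
  series:
    - [[0.0015,-0.004,0,0,0.2,0,1],[0.0015,-0.003,0,0,0.2,0,1]]

```text
time_s: 6.45
position: [464.1, -67.9, 69.6]
tcp_rot: [0.012, 0.055, 0.998, -0.002]
contact_force: [10.2, 9.9, -7.0]
width: 0.195
```

```bash
python3 -c "
from h import *
go(Fw([161,17,68]),173.8)"
```

```text
t 6.45 pos [464.1 -67.9  69.6] feeder [161.7  17.2  69.6] F [10.2  9.9 -7. ] w 18.0
tool shift now [-0.6  0.2  1.6] in goal axes [-0.7  0.2  1.6] rot [-0.16  1.41 -0.05]
```

drive_tool:
  series:
    - [[0,0,0,0,0,0,1],[-0.001,0,0,0,0,0,1],[-0.002,0,0,0,0,0,1],[-0.002,0,0,0,0,0,1]]

```text
time_s: 6.85
position: [470.1, -68.1, 69.5]
tcp_rot: [0.013, 0.054, 0.998, -0.002]
contact_force: [-10.6, -2.5, 10.2]
width: 0.196
```

```bash
python3 -c "
from h import *
go(Fw([161,17,68]),173.8)"
```

```text
t 6.85 pos [470.1 -68.1  69.5] feeder [155.7  16.7  69.5] F [-10.6  -2.5  10.2] w 18.1
tool shift now [ 5.3 -0.3  1.3] in goal axes [ 5.3 -0.3  1.5] rot [-0.12  1.54 -0.03]
```

drive_tool:
  series:
    - [[0.0015,0,0,0,0,0,1],[0,0,0,0,0,0,-1],[0,0,0,0,0,0,-1],[0,0,0,0,0,0,-1],[0,0,-0.02,0,0,0,-1],[0,0,-0.04,0,0,0,-1],[0,0,-0.04,0,0,0,-1],[0,0,0,0,0,0,-1]]

```text
time_s: 7.65
position: [464.7, -66.8, 171.9]
tcp_rot: [0.012, 0.055, 0.998, -0.001]
contact_force: [1.1, 0.0, 0.1]
width: 0.758
```

```bash
python3 -c "
from h import *
import pickle
go([618,172.5,160],182.6)
st=bot.sense();im=bot.capture('wrist');cv2.imwrite('pics/w4.png',im[:,:,::-1]);pickle.dump(st,open('w4.pkl','wb'))
go([618,172.5,160],182.6)
go([513,209.7,160],162.5)
"
```

```text
t 7.65 pos [464.7 -66.8 171.9] feeder [161.3  16.  171.9] F [1.1 0.  0.1] w 69.8
tool shift now [-126.   254.6   14.8] in goal axes [-164.   232.1   11.9] rot [-0.16  1.39 -8.86]
t 7.7 pos [463.4 -66.4 169.7] feeder [162.5  15.8 169.7] F [-0.7  0.3 -0.5] w 73.3
tool shift now [-127.4  254.3   12.3] in goal axes [-165.3  231.7    9.7] rot [-0.1   1.18 -8.86]
t 7.7 pos [463.4 -66.4 169.7] feeder [162.5  15.8 169.7] F [-0.7  0.3 -0.5] w 73.3
tool shift now [-19.  279.9  10. ] in goal axes [ 35.7 278.2   9.7] rot [ 0.11  1.18 11.24]
```

View pics/w4.png

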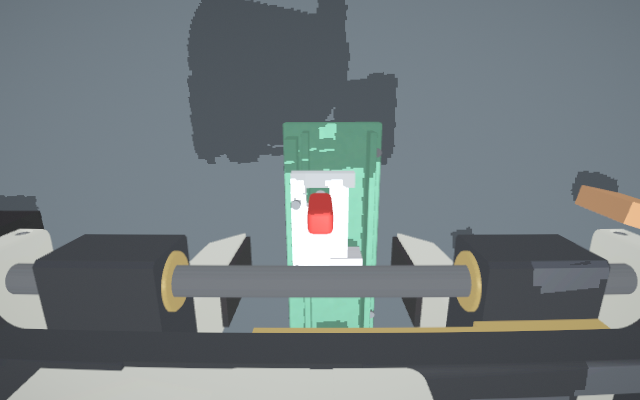

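```bash
python3 - <<'E'
from h import *
import pickle
w1=pickle.load(open('w1.pkl','rb'))
b=cv2.imread('pics/top0.png')
print('handle end',onz('wrist',512,157,12,w1),onz('wrist',503,150,12,w1),onz('top',220,219,12))
c=lambda u,v:(235+u/5,150+v/5)
print('white',onz('top',*c(272,215),70),onz('top',*c(290,290),70))
print('turq',onz('top',*c(268,130),70),onz('top',*c(335,140),70),onz('top',*c(300,160),0))
print('black',onz('top',*c(130,45),62),onz('top',*c(135,120),62),onz('top',*c(107,90),62),onz('top',*c(165,80),62))
E
```

```text
handle end [519.78505836 329.40509261  12.        ] [508.81397716 315.92351144  12.        ] [512.96694245 321.90813757  12.        ]
white [583.47491789  78.48015442  70.        ] [532.67131947  67.26898725  70.        ]
turq [641.69491646  80.49272271  70.        ] [633.4344812   35.93759436  70.        ] [638.53544219  63.957172     0.        ]
black [706.50319709 174.25073474  62.        ] [653.64485702 170.63555048  62.        ] [675.249477  189.7006982  62.       ] [681.00578606 150.40161462  62.        ]
```

drive_tool:
  series:
    - [[0,0,0,0,0.6,6,-1],[0,0,0,0,0.6,5.5,-0.3],[0.006,0.047,0,0,0,0,-0.3],[0.006,0.047,0,0,0,0,-0.3],[0.006,0.047,0,0,0,0,-0.3],[0.006,0.047,0,0,0,0,-0.3],[0.006,0.047,0,0,0,0,-0.3],[0.006,0.03,0,0,0,0,-0.3],[0,0,0,0,0,0,-0.3]]

```text
time_s: 8.6
position: [509.0, 204.4, 158.1]
tcp_rot: [-0.009, 0.162, 0.987, -0.001]
contact_force: [0.8, -0.5, 0.5]
width: 0.649
```

```bash
python3 -c "
from h import *
import pickle
go([513,209.7,36],162.5)
st=bot.sense();im=bot.capture('wrist');cv2.imwrite('pics/w5.png',im[:,:,::-1]);pickle.dump(st,open('w5.pkl','wb'))
"
```

```text
t 8.6 pos [509.  204.4 158.1] feeder [ 146.7 -258.4  158.1] F [ 0.8 -0.5  0.5] w 59.7
tool shift now [ -4.2   6.8 122. ] in goal axes [ -2.3   6.3 122.1] rot [-0.23 -0.98 -1.18]
```

View pics/w5.png

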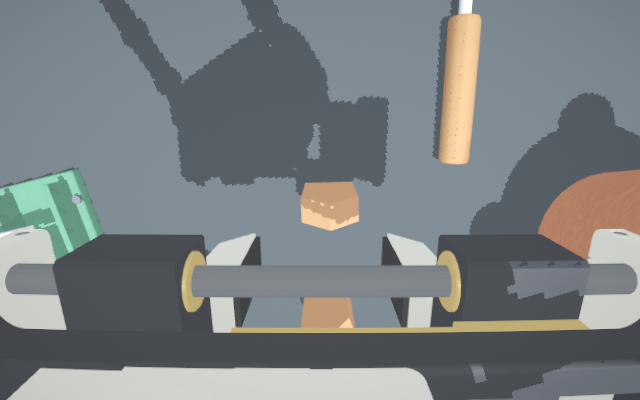

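```bash
python3 - <<'E'
from h import *
import pickle
st=pickle.load(open('w5.pkl','rb'))
im=cv2.imread('pics/w5.png')
def dr(cx,cy,a):
    a=np.radians(a)
    R=np.array([[np.cos(a),-np.sin(a)],[np.sin(a),np.cos(a)]])
    for x,y,z in [(10,22,0),(10,-22,0),(10,22,62),(10,-22,62),(10,0,84),(-10,0,84),(-10,22,62),(-10,-22,62)]:
        p=R@[x,y]+[cx,cy];u=proj('wrist',[*p,z],st)[0];big_pts.append(u)
big_pts=[];dr(513,209.7,162.5);dr(618,172.5,182.6)
o=(250,160);b=cv2.resize(im[160:340,250:420],None,fx=4,fy=3.3,interpolation=cv2.INTER_CUBIC)
for u in big_pts: cv2.circle(b,(int((u[0]+.5-250)*4),int((u[1]+.5-160)*3.3)),4,(255,0,0),1)
cv2.imwrite('pics/w5a.png',b)
E
```

```text
(no output)
```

View pics/w5a.png

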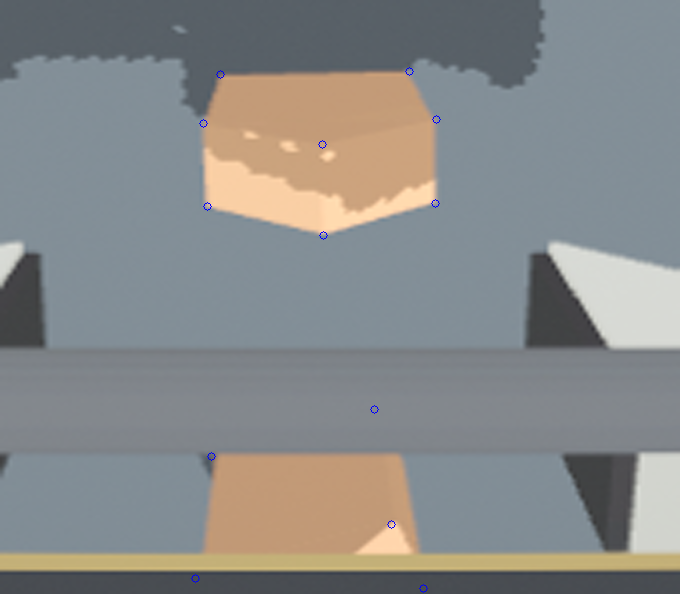

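drive_tool:
  series:
    - [[-0.003,0.006,0.02,-0.2,-0.9,-1.2,-0.3],[0,0.001,0.015,0,0,0,-0.3],[0,0,0,0,0,0,-0.3]]

```text
time_s: 8.95
position: [511.7, 205.5, 119.3]
tcp_rot: [-0.003, 0.152, 0.988, -0.002]
contact_force: [0.1, -0.5, -0.0]
width: 0.649
```

```bash
python3 -c "
from h import *
go([513,209.7,36],162.5)
"
```

```text
t 8.95 pos [511.7 205.5 119.3] feeder [ 144.1 -259.8  119.3] F [ 0.1 -0.5 -0. ] w 59.7
tool shift now [-0.3  4.8 83.2] in goal axes [ 0.1  4.3 83.3] rot [-0.3  -0.28 -0.01]
```

drive_tool:
  series:
    - [[0,0.003,0.02,-0.2,-0.2,0,-0.3],[0,0.003,0.02,0,0,0,-0.3],[0,0,0.02,0,0,0,-0.3],[0,0,0.018,0,0,0,-0.3],[0,0,0,0,0,0,-0.3]]

```text
time_s: 9.45
position: [513.6, 205.0, 40.1]
tcp_rot: [-0.001, 0.155, 0.988, -0.002]
contact_force: [-1.1, -0.8, -0.1]
width: 0.655
```

```bash
python3 -c "
from h import *
go([513,209.7,36],162.5)
"
```

```text
t 9.45 pos [513.6 205.   40.1] feeder [ 142.1 -259.5   40.1] F [-1.1 -0.8 -0.1] w 60.3
tool shift now [2.  4.3 4. ] in goal axes [2.  4.3 4.1] rot [-0.2  -0.1  -0.38]
```

drive_tool:
  series:
    - [[0.002,0.006,0.005,0,0,-0.4,-0.3],[0,0.0,0,0,0,0,-0.3]]

```text
time_s: 9.65
position: [514.3, 210.5, 36.2]
tcp_rot: [-0.001, 0.153, 0.988, -0.001]
contact_force: [-0.6, 0.3, -0.4]
width: 0.652
```

```bash
python3 -c "
from h import *
go([513,209.7,36],162.5)
"
```

```text
t 9.65 pos [514.3 210.5  36.2] feeder [ 142.1 -265.    36.2] F [-0.6  0.3 -0.4] w 60.0
tool shift now [ 1.  -1.1  0.2] in goal axes [ 1.  -1.1  0.2] rot [-0.17 -0.05 -0.07]
```

Good. Close and check.

drive_tool:
  series:
    - [[0.0005,-0.001,0,0,0,0,1],[0,0,0,0,0,0,1],[0,0,0,0,0,0,1],[0,0,0,0,0,0,1],[0,0,0,0,0,0,1]]
  squeeze: 20

```text
time_s: 10.15
position: [514.9, 209.9, 39.0]
tcp_rot: [0.001, 0.153, 0.988, -0.001]
contact_force: [0.5, -0.1, -0.5]
width: 0.477
```

```bash
python3 -c "
from h import *
go([513,209.7,36],162.5)
"
```

```text
t 10.15 pos [514.9 209.9  39. ] feeder [ 141.4 -264.5   39. ] F [ 0.5 -0.1 -0.5] w 43.9
tool shift now [ 1.8 -0.8  3. ] in goal axes [ 1.8 -0.8  3. ] rot [-0.04  0.18 -0.04]
```

drive_tool:
  series:
    - [[0,0,-0.04,0,0,0,1],[0,0,-0.04,0,0,0,1],[0,0,-0.035,0,0,-6,1],[0,0,0,0,0,-5.3,1]]

```text
time_s: 10.55
position: [513.7, 210.0, 156.7]
tcp_rot: [-0.001, 0.052, 0.999, -0.001]
contact_force: [0.8, 0.6, -0.7]
width: 0.479
```

```bash
python3 -c "
from h import *
go(Fw([11,0,150]),173.8)
"
```

```text
t 10.55 pos [513.7 210.  156.7] feeder [ 142.6 -264.4  156.7] F [ 0.8  0.6 -0.7] w 44.1
tool shift now [-130.2 -265.1    7.3] in goal axes [-131.4 -264.5    6.7] rot [-0.16 -0.07  0.27]
```

drive_tool:
  series:
    - [[-0.02,-0.04,0,0,0,0.2,1],[-0.02,-0.04,0,0,0,0,1],[-0.02,-0.04,0,0,0,0,1],[-0.02,-0.04,0,0,0,0,1],[-0.02,-0.04,0,0,0,0,1],[-0.015,-0.03,0,0,0,0,1],[-0.01,-0.02,0,0,0,0,1],[0,0,0,0,0,0,1]]

```text
time_s: 11.35
position: [616.4, -60.0, 159.5]
tcp_rot: [0.002, 0.05, 0.999, -0.001]
contact_force: [0.8, -0.1, -0.1]
width: 0.477
```

```bash
python3 -c "
from h import *
import pickle
go(Fw([11,0,150]),173.8)
st=bot.sense();im=bot.capture('wrist');cv2.imwrite('pics/w6.png',im[:,:,::-1]);pickle.dump(st,open('w6.pkl','wb'))
"
```

```text
t 11.35 pos [616.4 -60.  159.5] feeder [ 11.2  -7.2 159.5] F [ 0.8 -0.1 -0.1] w 43.9
tool shift now [-0.1 -7.2  9.5] in goal axes [-0.2 -7.2  9.5] rot [-0.09  0.22  0.52]
```

View pics/w6.png

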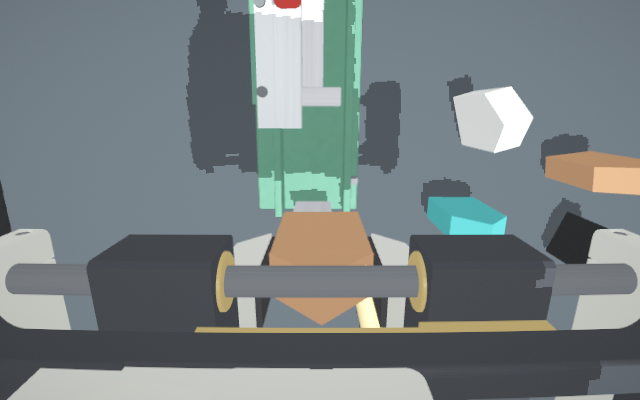

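```bash
python3 - <<'E'
from h import *
import pickle
st=pickle.load(open('w6.pkl','rb'))
im=cv2.imread('pics/w6.png')
b=cv2.resize(im[50:330,240:390],None,fx=5,fy=2.1*1,interpolation=cv2.INTER_CUBIC)
pts=[(0,16,62),(0,-16,62),(-8,16,62),(-8,-16,62),(0,26,36),(0,32,36),(0,-26,36),(0,-32,36),(67,8,56),(67,40,56),(3+80,22,42),(3+80,-22,42),(100,-26,36),(100,-32,36),(100,26,36)]
for X in pts:
    u=proj('wrist',Fw(X),st)[0]; cv2.circle(b,(int((u[0]+.5-240)*5),int((u[1]+.5-50)*2.1)),4,(255,0,0),1)
# marker
for x,y,z in [(10,22,0),(10,-22,0),(10,22,62),(10,-22,62),(10,0,84),(-10,0,84)]:
    q=st['tcp_rot'];Rt=Rn.from_quat([q[1],q[2],q[3],q[0]]).as_matrix()
    X=Rt@np.array([x+1.5,y,39-z])+st['position'];u=proj('wrist',X,st)[0];cv2.circle(b,(int((u[0]+.5-240)*5),int((u[1]+.5-50)*2.1)),4,(0,255,255),1)
cv2.imwrite('pics/w6a.png',b)
E
```

```text
(no output)
```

View pics/w6a.png

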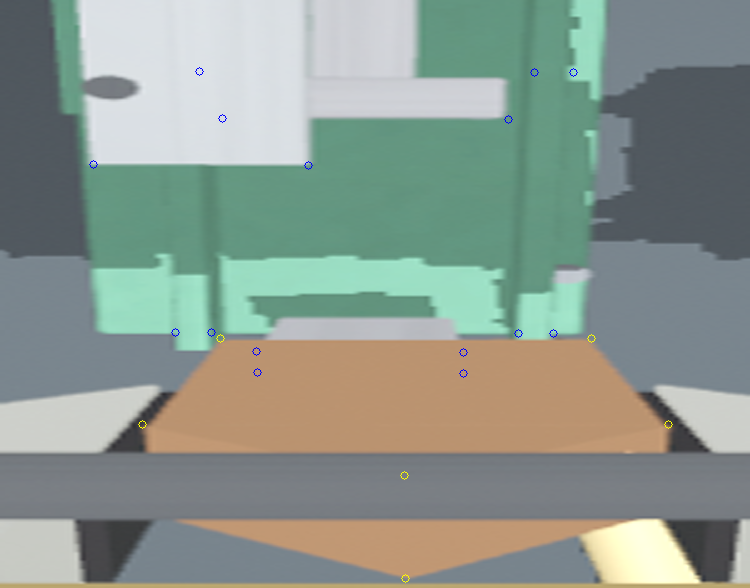

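drive_tool:
  series:
    - [[0.003,-0.007,0.02,0,0.2,0.5,1],[0,-0.002,0.02,0,0,0,1],[0,0,0,0,0,0,1]]

```text
time_s: 11.7
position: [611.1, -64.5, 119.0]
tcp_rot: [-0.0, 0.053, 0.999, 0.0]
contact_force: [0.0, 0.9, -0.3]
width: 0.477
```

```bash
python3 -c "
from h import *
go(Fw([14,0,52]),173.8)
"
```

```text
t 11.7 pos [611.1 -64.5 119. ] feeder [ 15.9  -2.2 119. ] F [ 0.   0.9 -0.3] w 43.9
tool shift now [-1.9 -2.2 67. ] in goal axes [-1.9 -2.2 67. ] rot [ 0.02 -0.03  0.14]
```

drive_tool:
  series:
    - [[-0.002,-0.003,0.01,0,0,0.1,1],[0,-0.001,0.015,0,0,0,1],[0,0,0,0,0,0,1]]

```text
time_s: 12.0
position: [613.4, -66.3, 94.8]
tcp_rot: [0.001, 0.052, 0.999, 0.0]
contact_force: [0.5, 0.4, -1.0]
width: 0.475
```

```bash
python3 -c "
from h import *
go(Fw([14,0,52]),173.8)
"
```

```text
t 12.0 pos [613.4 -66.3  94.8] feeder [13.5 -0.6 94.8] F [ 0.5  0.4 -1. ] w 43.7
tool shift now [ 0.6 -0.7 42.8] in goal axes [ 0.5 -0.6 42.8] rot [0.04 0.09 0.2 ]
```

drive_tool:
  series:
    - [[0,-0.001,0.012,0,0,0.1,1],[0,0,0.012,0,0,0,1],[0,0,0.008,0,0,0,1],[0,0,0.003,0,0,0,1]]

```text
time_s: 12.4
position: [614.7, -66.6, 59.3]
tcp_rot: [0.003, 0.053, 0.999, 0.0]
contact_force: [0.3, 0.5, -1.3]
width: 0.476
```

```bash
python3 -c "
from h import *
go(Fw([14,0,52]),173.8)
"
```

```text
t 12.4 pos [614.7 -66.6  59.3] feeder [12.1 -0.5 59.3] F [ 0.3  0.5 -1.3] w 43.8
tool shift now [ 1.9 -0.5  7.3] in goal axes [ 1.9 -0.5  7.3] rot [0.02 0.29 0.17]
```

drive_tool:
  series:
    - [[0.001,-0.001,0.005,0,0.2,0.1,1],[0,0,0.003,0,0,0,1],[0,0,0.002,0,0,0,1]]

```text
time_s: 12.7
position: [613.9, -67.7, 49.9]
tcp_rot: [0.001, 0.054, 0.999, 0.0]
contact_force: [-6.0, 1.5, 21.5]
width: 0.477
```

```bash
python3 -c "
from h import *
go(Fw([14,0,52]),173.8)
"
```

```text
t 12.7 pos [613.9 -67.7  49.9] feeder [12.8  0.7 49.9] F [-6.   1.5 21.5] w 43.8
tool shift now [ 1.2  0.7 -2.1] in goal axes [ 1.2  0.7 -2.1] rot [0.01 0.12 0.06]
```

drive_tool:
  series:
    - [[0,0,-0.0015,0,0,0,1],[0,0,0,0,0,0,-0.3],[0,0,0,0,0,0,-0.3],[0,0,0,0,0,0,-0.3],[0,0,-0.03,0,0,0,-0.3],[0,0,-0.04,0,0,0,-0.3],[0,0,-0.03,0,0,0,-0.3],[0,0,0,0,0,0,-0.3]]

```text
time_s: 13.5
position: [613.5, -67.9, 153.9]
tcp_rot: [0.0, 0.054, 0.999, 0.0]
contact_force: [-0.5, 0.1, -0.1]
width: 0.65
```

```bash
python3 -c "
from h import *
import pickle
go([618,172.5,160],182.6)
for n in ['scene']:
    im=bot.capture(n);cv2.imwrite('pics/s7.png',cv2.resize(im[150:290,250:420,::-1],None,fx=4,fy=4,interpolation=cv2.INTER_CUBIC))
go([618,172.5,160],182.6)
"
```

```text
t 13.5 pos [613.5 -67.9 153.9] feeder [ 13.2   0.9 153.9] F [-0.5  0.1 -0.1] w 59.8
tool shift now [ 21.3 239.5  -6. ] in goal axes [-15.4 239.9  -6.1] rot [ 0.02  0.02 -8.76]
t 13.55 pos [612.5 -67.6 151.8] feeder [ 14.2   0.8 151.8] F [ 0.5  0.5 -0.5] w 60.0
tool shift now [ 20.3 239.4  -8. ] in goal axes [-16.4 239.6  -8.2] rot [ 0.06 -0.16 -8.76]
```

View pics/s7.png

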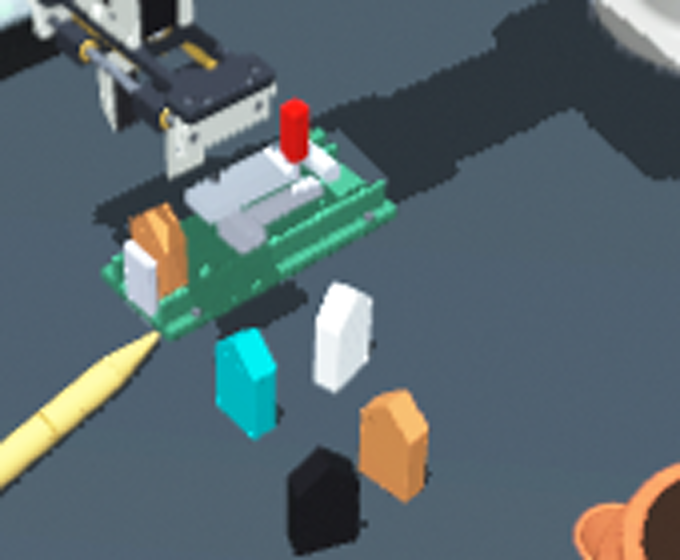

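drive_tool:
  series:
    - [[0,0,0,0,0,-8.5,-0.3],[-0.015,0.045,0,0,0,0,-0.3],[-0.015,0.045,0,0,0,0,-0.3],[-0.015,0.045,0,0,0,0,-0.3],[-0.015,0.045,0,0,0,0,-0.3],[-0.015,0.045,0,0,0,0,-0.3],[-0.01,0.02,0,0,0,0,-0.3],[0,0,0,0,0,0,-0.3]]

```text
time_s: 14.35
position: [683.7, 188.2, 137.7]
tcp_rot: [-0.01, -0.022, 1.0, 0.0]
contact_force: [-0.3, -0.5, 0.1]
width: 0.647
```

```bash
cat > ov.py <<'E'
from h import *
import pickle,sys
def marker_overlay(name,cx,cy,ang,box):
    st=bot.sense();im=bot.capture('wrist')[:,:,::-1].copy();pickle.dump(st,open(name+'.pkl','wb'));cv2.imwrite(f'pics/{name}.png',im)
    x0,y0,x1,y1=box;k=min(750/(x1-x0),580/(y1-y0))
    b=cv2.resize(im[y0:y1,x0:x1],None,fx=k,fy=k,interpolation=cv2.INTER_CUBIC)
    a=np.radians(ang);R=np.array([[np.cos(a),-np.sin(a)],[np.sin(a),np.cos(a)]])
    for x,y,z in [(10,22,0),(10,-22,0),(10,22,62),(10,-22,62),(10,0,84),(-10,0,84),(-10,22,62),(-10,-22,62)]:
        u=proj('wrist',[*(R@[x,y]+[cx,cy]),z],st)[0];cv2.circle(b,tuple(int(q) for q in (u+.5-[x0,y0])*k),4,(255,0,0),1)
    cv2.imwrite(f'pics/{name}a.png',b)
    return st
E
python3 -c "
from ov import *
marker_overlay('w8',618,172.5,182.6,(220,120,420,270))
go([618,172.5,36],182.6)
"
```

```text
t 14.4 pos [683.  186.9 137.4] feeder [ -28.2 -259.9  137.4] F [-0.1 -0.1 -0.6] w 60.0
tool shift now [ 63.4 -11.6 102.8] in goal axes [ 65.6 -11.4 101.4] rot [ 0.04 -1.24 -0.12]
```

View pics/w8a.png

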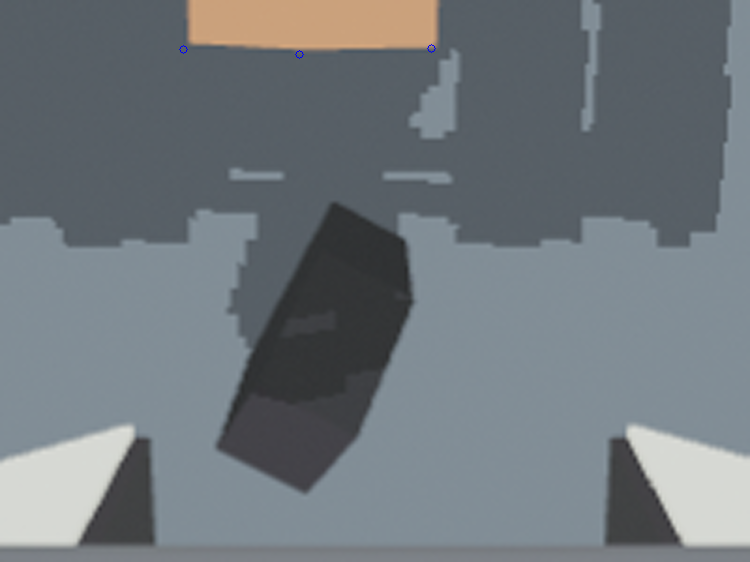

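```bash
python3 - <<'E'
from h import *
import pickle
st=pickle.load(open('w8.pkl','rb'));im=cv2.imread('pics/w8.png')
b=cv2.resize(im[40:160,230:370],None,fx=5,fy=5,interpolation=cv2.INTER_CUBIC)
cx,cy,a=618,172.5,np.radians(182.6)
R=np.array([[np.cos(a),-np.sin(a)],[np.sin(a),np.cos(a)]])
for x,y,z in [(10,22,0),(10,-22,0),(10,22,62),(10,-22,62),(10,0,84),(-10,0,84),(-10,22,62),(-10,-22,62)]:
    u=proj('wrist',[*(R@[x,y]+[cx,cy]),z],st)[0];cv2.circle(b,tuple(int(q) for q in (u+.5-[230,40])*5),4,(255,0,0),1)
cv2.imwrite('pics/w8b.png',b)
E
```

```text
(no output)
```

View pics/w8b.png

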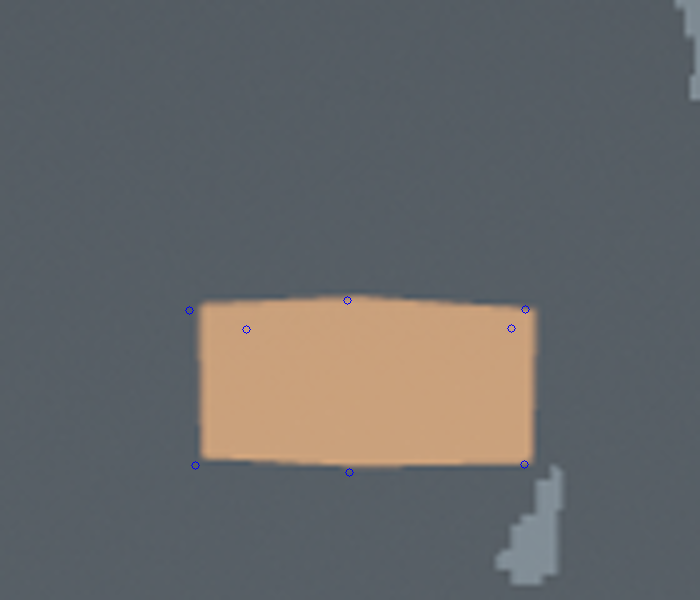

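```bash
python3 -c "
from h import *
go([617.4,173.8,36],181.7)
"
```

```text
t 14.4 pos [683.  186.9 137.4] feeder [ -28.2 -259.9  137.4] F [-0.1 -0.1 -0.6] w 60.0
tool shift now [ 63.9 -10.3 102.8] in goal axes [ 66.  -11.1 101.4] rot [ 0.03 -1.24  0.78]
```

drive_tool:
  series:
    - [[0.033,-0.007,0,0,-1.0,0.8,-0.3],[0.033,-0.007,0,0,-0.2,0,-0.3],[0,0,0.01,0,0,0,-0.3],[0,0,0,0,0,0,-0.3]]

```text
time_s: 14.8
position: [612.6, 164.8, 121.5]
tcp_rot: [-0.005, -0.013, 1.0, -0.001]
contact_force: [0.4, 0.6, 0.4]
width: 0.649
```

```bash
python3 -c "
from h import *
go([617.4,173.8,36],181.7)
"
```

```text
t 14.8 pos [612.6 164.8 121.5] feeder [  39.4 -230.2  121.5] F [0.4 0.6 0.4] w 59.7
tool shift now [-5.9  9.1 85.4] in goal axes [-5.1  8.9 85.5] rot [-0.14 -0.55 -0.25]
```

drive_tool:
  series:
    - [[-0.005,0.009,0,0,-0.5,-0.2,-0.3],[0,0,0.02,0,0,0,-0.3],[0,0,0,0,0,0,-0.3]]

```text
time_s: 15.1
position: [621.1, 173.2, 101.6]
tcp_rot: [0.002, -0.013, 1.0, -0.001]
contact_force: [-0.4, -0.3, -0.5]
width: 0.651
```

```bash
python3 -c "
from h import *
go([617.4,173.8,36],181.7)
"
```

```text
t 15.1 pos [621.1 173.2 101.6] feeder [  31.9 -239.6  101.6] F [-0.4 -0.3 -0.5] w 59.9
tool shift now [ 3.9  0.8 65.5] in goal axes [ 3.6  0.7 65.6] rot [-0.12  0.2  -0.21]
```

drive_tool:
  series:
    - [[0.004,0,0.018,0,0.2,0,-0.3],[0,0,0.018,0,0,0,-0.3],[0,0,0.018,0,0,0,-0.3],[0,0,0.004,0,0,0,-0.3],[0,0,0,0,0,0,-0.3]]

```text
time_s: 15.6
position: [624.6, 174.8, 46.0]
tcp_rot: [0.005, -0.013, 1.0, -0.0]
contact_force: [0.6, 0.5, 0.2]
width: 0.65
```

```bash
python3 -c "
from h import *
go([617.4,173.8,36],181.7)
"
```

```text
t 15.6 pos [624.6 174.8  46. ] feeder [  28.6 -241.5   46. ] F [0.6 0.5 0.2] w 59.8
tool shift now [ 7.3 -0.8  9.9] in goal axes [ 7.2 -0.8 10. ] rot [-0.03  0.6  -0.22]
```

drive_tool:
  series:
    - [[0.007,-0.001,0.006,0,0.5,-0.2,-0.3],[0.001,0,0.004,0,0,0,-0.3],[0,0,0,0,0,0,-0.3]]

```text
time_s: 15.9
position: [617.9, 173.9, 37.8]
tcp_rot: [0.003, -0.015, 1.0, 0.0]
contact_force: [0.4, 0.9, -0.1]
width: 0.649
```

```bash
python3 -c "
from h import *
go([617.4,173.8,36],181.7)
"
```

```text
t 15.9 pos [617.9 173.9  37.8] feeder [  35.1 -239.9   37.8] F [ 0.4  0.9 -0.1] w 59.7
tool shift now [ 0.6 -0.   1.7] in goal axes [ 0.5 -0.   1.8] rot [ 0.01  0.29 -0.  ]
```

drive_tool:
  series:
    - [[0.001,0,0.0005,0,0,0,1],[0,0,0,0,0,0,1],[0,0,0,0,0,0,1],[0,0,0,0,0,0,1],[0,0,0,0,0,0,1]]

```text
time_s: 16.4
position: [617.6, 173.9, 38.7]
tcp_rot: [0.004, -0.015, 1.0, 0.0]
contact_force: [-1.3, 0.6, 0.4]
width: 0.475
```

```bash
python3 -c "
from h import *
go([617.4,173.8,36],181.7)
"
```

```text
t 16.4 pos [617.6 173.9  38.7] feeder [  35.4 -239.9   38.7] F [-1.3  0.6  0.4] w 43.7
tool shift now [ 0.2 -0.1  2.7] in goal axes [ 0.2 -0.1  2.7] rot [ 0.02  0.42 -0.  ]
```

drive_tool:
  series:
    - [[0,0,-0.04,0,0,0,1],[0,0,-0.04,0,0,0,1],[0,0,-0.035,0,0,7.9,1],[0,0,0,0,0,0,1]]

```text
time_s: 16.8
position: [615.9, 173.7, 155.8]
tcp_rot: [0.002, 0.057, 0.998, 0.0]
contact_force: [1.0, -0.6, 0.2]
width: 0.477
```

```bash
python3 -c "
from h import *
go(Fw([41,0,150]),173.8)
"
```

```text
t 16.8 pos [615.9 173.7 155.8] feeder [  37.1 -239.5  155.8] F [ 1.  -0.6  0.2] w 43.9
tool shift now [   2.9 -239.5    5.8] in goal axes [   4.1 -239.5    5.8] rot [ 0.01  0.18 -0.3 ]
```

drive_tool:
  series:
    - [[0.001,-0.04,0,0,0,-0.3,1],[0.001,-0.04,0,0,0,0,1],[0.001,-0.04,0,0,0,0,1],[0.001,-0.04,0,0,0,0,1],[0,-0.04,0,0,0,0,1],[0,-0.025,0,0,0,0,1],[0,0,0,0,0,0,1]]

```text
time_s: 17.5
position: [586.1, -55.8, 153.0]
tcp_rot: [0.001, 0.049, 0.999, 0.0]
contact_force: [0.2, 0.4, -0.5]
width: 0.476
```

```bash
python3 -c "
from h import *
go(Fw([41,0,52]),173.8)
"
```

```text
t 17.5 pos [586.1 -55.8 153. ] feeder [ 41.7  -8.1 153. ] F [ 0.2  0.4 -0.5] w 43.8
tool shift now [ -0.3  -8.2 101. ] in goal axes [ -0.7  -8.1 101. ] rot [0.06 0.15 0.61]
```

drive_tool:
  series:
    - [[0,-0.008,0.01,0,0.1,0.6,1],[0,-0.002,0.015,0,0,0,1],[0,0,0,0,0,0,1]]

```text
time_s: 17.8
position: [584.6, -65.3, 125.1]
tcp_rot: [-0.0, 0.054, 0.999, 0.001]
contact_force: [0.6, 0.4, -0.2]
width: 0.478
```

```bash
python3 -c "
from h import *
go(Fw([41,0,52]),173.8)
"
```

```text
t 17.8 pos [584.6 -65.3 125.1] feeder [ 42.2   1.5 125.1] F [ 0.6  0.4 -0.2] w 44.0
tool shift now [-1.3  1.4 73.1] in goal axes [-1.2  1.5 73.1] rot [ 0.11 -0.06  0.  ]
```

drive_tool:
  series:
    - [[0,0.002,0.015,0,0,0,1],[0,0,0.015,0,0,0,1],[0,0,0,0,0,0,1]]

```text
time_s: 18.1
position: [584.9, -60.6, 93.6]
tcp_rot: [-0.001, 0.052, 0.999, 0.001]
contact_force: [-0.5, 0.5, -0.5]
width: 0.474
```

```bash
python3 -c "
from h import *
go(Fw([41,0,52]),173.8)
"
```

```text
t 18.1 pos [584.9 -60.6  93.6] feeder [42.4 -3.2 93.6] F [-0.5  0.5 -0.5] w 43.6
tool shift now [-1.4 -3.3 41.6] in goal axes [-1.4 -3.2 41.6] rot [ 0.14 -0.12  0.19]
```

drive_tool:
  series:
    - [[-0.001,-0.003,0.004,0,0,0.2,1],[0,0,0,0,0,0,1]]

```text
time_s: 18.3
position: [586.2, -62.8, 90.0]
tcp_rot: [-0.001, 0.053, 0.999, 0.001]
contact_force: [-0.6, 0.0, -0.6]
width: 0.479
```

```bash
python3 -c "
from h import *
go(Fw([41,0,52]),173.8)
"
```

```text
t 18.3 pos [586.2 -62.8  90. ] feeder [40.9 -1.1 90. ] F [-0.6  0.  -0.6] w 44.1
tool shift now [ 0.1 -1.2 38. ] in goal axes [ 0.1 -1.1 38. ] rot [ 0.14 -0.09  0.09]
```

drive_tool:
  series:
    - [[0,-0.0015,0.01,0.1,0,0.1,1],[0,0,0.01,0,0,0,1],[0,0,0,0,0,0,1]]

```text
time_s: 18.6
position: [586.9, -64.4, 69.9]
tcp_rot: [0.001, 0.054, 0.999, 0.0]
contact_force: [-0.1, 0.3, -0.9]
width: 0.477
```

```bash
python3 -c "
from h import *
go(Fw([41,0,52]),173.8)
"
```

```text
t 18.6 pos [586.9 -64.4  69.9] feeder [40.   0.4 69.9] F [-0.1  0.3 -0.9] w 43.9
tool shift now [ 1.   0.4 17.9] in goal axes [ 1.   0.4 17.9] rot [ 0.01  0.06 -0.  ]
```

drive_tool:
  series:
    - [[0.001,0.0,0.008,0,0,0,1],[0,0,0.005,0,0,0,1],[0,0,0.003,0,0,0,1],[0,0,0.002,0,0,0,1]]

```text
time_s: 19.0
position: [585.8, -64.4, 50.3]
tcp_rot: [0.001, 0.054, 0.999, 0.0]
contact_force: [-0.3, 0.1, 0.8]
width: 0.482
```

```bash
python3 -c "
from h import *
go(Fw([41,0,52]),173.8)
"
```

```text
t 19.0 pos [585.8 -64.4  50.3] feeder [41.1  0.5 50.3] F [-0.3  0.1  0.8] w 44.3
tool shift now [-0.1  0.5 -1.7] in goal axes [-0.1  0.5 -1.7] rot [ 0.02  0.06 -0.02]
```

drive_tool:
  series:
    - [[0,0,0.0005,0,0,0,1],[0,0,0,0,0,0,-0.3],[0,0,0,0,0,0,-0.3],[0,0,0,0,0,0,-0.3],[0,0,-0.03,0,0,0,-0.3],[0,0,-0.04,0,0,0,-0.3],[0,0,-0.03,0,0,0,-0.3],[0,0,0,0,0,0,-0.3]]

```text
time_s: 19.8
position: [585.5, -64.4, 152.7]
tcp_rot: [-0.0, 0.054, 0.999, 0.0]
contact_force: [-0.0, -0.3, -0.9]
width: 0.648
```

```bash
python3 -c "
from h import *
import pickle
go(Fw([155,16.5,68]),173.8)
im=bot.capture('scene');cv2.imwrite('pics/s9.png',cv2.resize(im[150:290,250:420,::-1],None,fx=4,fy=4,interpolation=cv2.INTER_CUBIC))
go(Fw([155,16.5,68]),173.8)
st=bot.sense();im=bot.capture('wrist');cv2.imwrite('pics/w9.png',im[:,:,::-1]);pickle.dump(st,open('w9.pkl','wb'))
"
```

```text
t 19.8 pos [585.5 -64.4 152.7] feeder [ 41.4   0.5 152.7] F [-0.  -0.3 -0.9] w 59.6
tool shift now [113.6 -16.   84.8] in goal axes [113.6 -15.9  84.7] rot [ 0.03 -0.04 -0.02]
t 19.85 pos [584.5 -64.2 150.7] feeder [ 42.4   0.4 150.7] F [-0.2 -1.  -0.1] w 59.8
tool shift now [112.3 -16.1  83.1] in goal axes [112.6 -16.   82.7] rot [ 0.05 -0.21 -0.03]
```

View pics/s9.png

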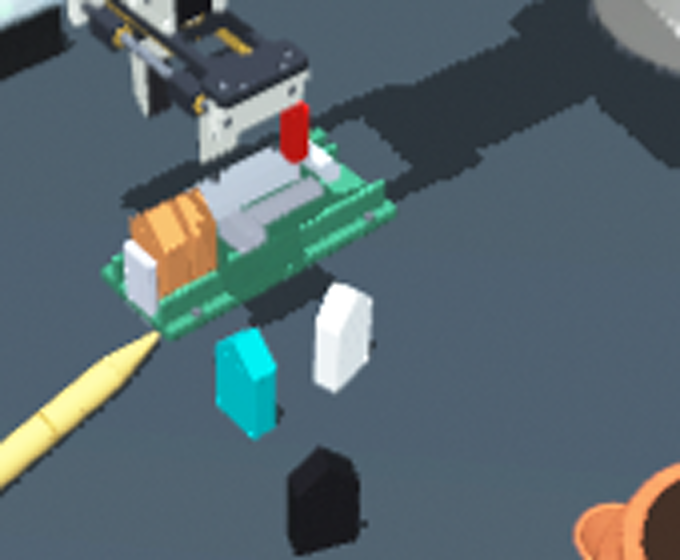

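View pics/w9.png

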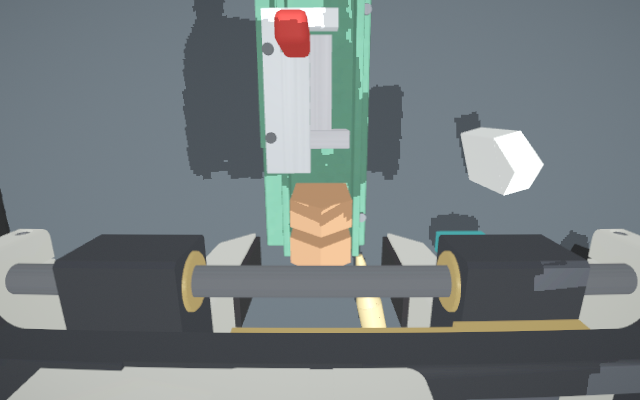

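```bash
python3 - <<'E'
from h import *
import pickle
st=pickle.load(open('w9.pkl','rb'));im=cv2.imread('pics/w9.png')
b=cv2.resize(im[0:70,250:350],None,fx=7,fy=7,interpolation=cv2.INTER_CUBIC)
for dx in(9,-9):
  for dy in (9,-9):
    u=proj('wrist',Fw([154.5+dx,16+dy,111]),st)[0];cv2.circle(b,tuple(int(q) for q in (u+.5-[250,0])*7),4,(255,0,0),1)
cv2.imwrite('pics/w9a.png',b)
E
```

```text
(no output)
```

View pics/w9a.png

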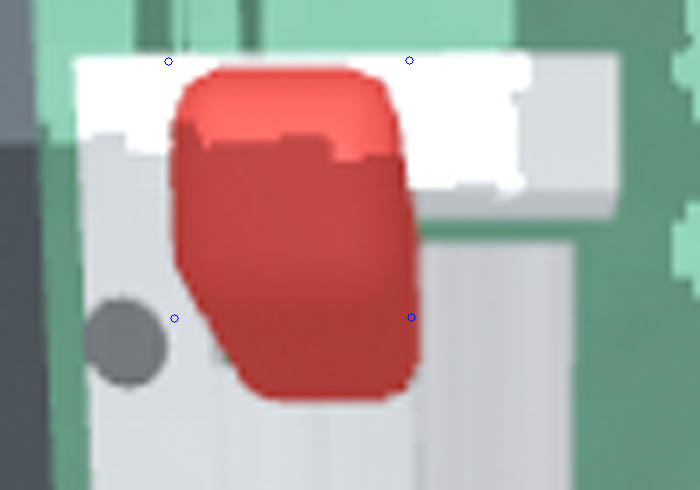

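drive_tool:
  series:
    - [[0.035,-0.005,0,0,0,0,-0.3],[0.035,-0.005,0,0,0,0,-0.3],[0.03,-0.005,0,0,0,0,-0.3],[0.005,0,0,0,0,0,-0.3],[0,0,0,0,0,0,-0.3]]

```text
time_s: 20.4
position: [470.2, -66.2, 142.1]
tcp_rot: [-0.01, 0.054, 0.998, 0.002]
contact_force: [-0.0, 1.1, -0.0]
width: 0.648
```

```bash
python3 -c "
from h import *
go(Fw([155,16.5,68]),173.8)
"
```

```text
t 20.4 pos [470.2 -66.2 142.1] feeder [155.8  14.9 142.1] F [-0.   1.1 -0. ] w 59.6
tool shift now [-2.3 -1.9 74. ] in goal axes [-0.8 -1.6 74.1] rot [ 0.22 -1.12 -0.02]
```

drive_tool:
  series:
    - [[-0.001,-0.002,0.018,0.2,-1.1,0,-0.3],[0,0,0.02,0,0,0,-0.3],[0,0,0.02,0,0,0,-0.3],[0,0,0,0,0,0,-0.3]]

```text
time_s: 20.8
position: [474.0, -68.5, 80.5]
tcp_rot: [0.001, 0.054, 0.999, 0.0]
contact_force: [-1.6, 0.4, 0.2]
width: 0.646
```

```bash
python3 -c "
from h import *
go(Fw([155,16.5,68]),173.8)
"
```

```text
t 20.8 pos [474.  -68.5  80.5] feeder [151.8  16.7  80.5] F [-1.6  0.4  0.2] w 59.4
tool shift now [ 3.2  0.2 12.5] in goal axes [ 3.2  0.2 12.5] rot [ 0.02  0.08 -0.01]
```

drive_tool:
  series:
    - [[0.004,0,0.012,0,0,0,-0.3],[0,0,0,0,0,0,0.2],[0,0,0,0,0,0,0.4]]

```text
time_s: 21.1
position: [472.6, -68.3, 68.6]
tcp_rot: [0.001, 0.054, 0.999, 0.0]
contact_force: [-0.0, 0.4, -0.4]
width: 0.527
```

```bash
python3 -c "
from h import *
go(Fw([155,16.5,68]),173.8)
"
```

```text
t 21.1 pos [472.6 -68.3  68.6] feeder [153.2  16.7  68.6] F [-0.   0.4 -0.4] w 48.5
tool shift now [1.8 0.2 0.6] in goal axes [1.8 0.2 0.6] rot [0.02 0.12 0.02]
```

Now close gently with enough grip.

drive_tool:
  series:
    - [[0.001,0,0,0,0,0,1],[0,0,0,0,0,0,1],[0,0,0,0,0,0,1],[0,0,0,0,0,0,1],[0,0,0,0,0,0,1],[0,0,0,0,0,0,1]]
  squeeze: 30

```text
time_s: 21.7
position: [473.7, -68.6, 70.9]
tcp_rot: [0.003, 0.054, 0.999, -0.0]
contact_force: [1.0, -0.0, -2.0]
width: 0.192
```

```bash
python3 -c "
from h import *
go(Fw([155,0,68]),173.8)
"
```

```text
t 21.7 pos [473.7 -68.6  70.9] feeder [152.1  16.8  70.9] F [ 1. -0. -2.] w 17.7
tool shift now [ 2.9 16.8  2.8] in goal axes [ 2.9 16.8  2.9] rot [-0.02  0.37  0.03]
```

drive_tool:
  series:
    - [[0.003,0,0,0,0.2,0,1],[0.003,0,0,0,0.2,0,1],[0.003,0,0,0,0.2,0,1]]

```text
time_s: 22.0
position: [471.1, -68.3, 71.0]
tcp_rot: [0.005, 0.055, 0.998, -0.001]
contact_force: [9.2, 1.2, -10.3]
width: 0.192
```

```bash
python3 -c "
from h import *
go(Fw([155,0,68]),173.8)
"
```

```text
t 22.0 pos [471.1 -68.3  71. ] feeder [154.6  16.9  71. ] F [  9.2   1.2 -10.3] w 17.6
tool shift now [ 0.4 16.9  3. ] in goal axes [ 0.3 16.9  3. ] rot [-0.04  0.6  -0.05]
```

drive_tool:
  series:
    - [[0.0025,0.003,0,0,0.1,0,1],[0.0025,0.004,0,0,0.1,0,1]]

```text
time_s: 22.2
position: [471.5, -62.5, 71.0]
tcp_rot: [0.009, 0.055, 0.998, -0.002]
contact_force: [9.3, -2.9, -10.3]
width: 0.194
```

```bash
python3 -c "
from h import *
go(Fw([155,0,68]),173.8)
"
```

```text
t 22.2 pos [471.5 -62.5  71. ] feeder [154.9  11.   71. ] F [  9.3  -2.9 -10.3] w 17.9
tool shift now [ 0.2 11.   3. ] in goal axes [ 0.1 11.   3. ] rot [-0.15  0.99 -0.09]
```

drive_tool:
  series:
    - [[0.0025,0.004,0,0,0.2,0,1],[0.0025,0.003,0,0,0.2,0,1]]

```text
time_s: 22.4
position: [471.8, -56.4, 71.0]
tcp_rot: [0.01, 0.055, 0.998, -0.003]
contact_force: [9.5, -3.2, -10.0]
width: 0.195
```

```bash
python3 -c "
from h import *
go(Fw([155,0,68]),173.8)
"
```

```text
t 22.4 pos [471.8 -56.4  71. ] feeder [155.3   4.9  71. ] F [  9.5  -3.2 -10. ] w 17.9
tool shift now [-0.2  4.9  3. ] in goal axes [-0.3  4.9  3. ] rot [-0.25  1.14 -0.11]
```

drive_tool:
  series:
    - [[0.0025,0.003,0,0,0.2,0,1],[0.0022,0.0015,0,0,0.2,0,1]]

```text
time_s: 22.6
position: [471.9, -52.6, 71.0]
tcp_rot: [0.011, 0.055, 0.998, -0.004]
contact_force: [9.0, -2.5, -8.9]
width: 0.196
```

```bash
python3 -c "
from h import *
go(Fw([155,0,68]),173.8)
"
```

```text
t 22.6 pos [471.9 -52.6  71. ] feeder [155.6   1.1  71. ] F [ 9.  -2.5 -8.9] w 18.0
tool shift now [-0.5  1.1  3. ] in goal axes [-0.6  1.1  3. ] rot [-0.34  1.26 -0.12]
```

drive_tool:
  series:
    - [[0.0022,0.002,0,0,0.2,0,1]]

```text
time_s: 22.7
position: [472.1, -51.9, 71.0]
tcp_rot: [0.011, 0.055, 0.998, -0.005]
contact_force: [8.1, -15.0, -10.1]
width: 0.196
```

```bash
python3 -c "
from h import *
go(Fw([155,0,68]),173.8)
"
```

```text
t 22.7 pos [472.1 -51.9  71. ] feeder [155.5   0.5  71. ] F [  8.1 -15.  -10.1] w 18.0
tool shift now [-0.4  0.5  3. ] in goal axes [-0.5  0.5  3. ] rot [-0.49  1.33 -0.07]
```

drive_tool:
  series:
    - [[0,0,0,0,0,0,1],[-0.003,0,0,0,0,0,1],[-0.003,0,0,0,0,0,1],[-0.003,0,0,0,0,0,1]]

```text
time_s: 23.1
position: [486.9, -54.2, 71.0]
tcp_rot: [0.017, 0.056, 0.998, -0.005]
contact_force: [7.4, -0.5, -7.3]
width: 0.195
```

```bash
python3 -c "
from h import *
go(Fw([108.6,0,68]),173.8)
"
```

```text
t 23.1 pos [486.9 -54.2  71. ] feeder [140.5   1.   71. ] F [ 7.4 -0.5 -7.3] w 17.9
tool shift now [-31.8   1.1   4.1] in goal axes [-31.9   1.    3. ] rot [-0.5   1.98 -0.16]
```

drive_tool:
  series:
    - [[-0.003,0,0,-0.2,0.4,0,1],[-0.003,0,0,-0.2,0.4,0,1],[-0.003,0,0,0,0.4,0,1],[-0.002,0,0,0,0.4,0,1]]

```text
time_s: 23.5
position: [503.7, -55.9, 71.0]
tcp_rot: [0.008, 0.056, 0.998, -0.001]
contact_force: [6.5, 0.8, -7.5]
width: 0.192
```

```bash
python3 -c "
from h import *
go(Fw([108.6,0,68]),173.8)
"
```

```text
t 23.5 pos [503.7 -55.9  71. ] feeder [123.7   0.9  71. ] F [ 6.5  0.8 -7.5] w 17.7
tool shift now [-15.    1.    3.3] in goal axes [-15.1   0.9   3. ] rot [-0.06  0.96 -0.19]
```

drive_tool:
  series:
    - [[-0.001,0,0,0,0.2,0,1],[-0.001,0,0,0,0.2,0,1],[-0.001,0,0,0,0.2,0,1]]

```text
time_s: 23.8
position: [511.6, -56.7, 71.0]
tcp_rot: [0.008, 0.056, 0.998, -0.001]
contact_force: [4.8, 0.2, -5.8]
width: 0.189
```

```bash
python3 -c "
from h import *
go(Fw([108.6,0,68]),173.8)
im=bot.capture('scene');cv2.imwrite('pics/s10.png',cv2.resize(im[150:290,250:420,::-1],None,fx=4,fy=4,interpolation=cv2.INTER_CUBIC))
go(Fw([108.6,0,68]),173.8)
"
```

```text
t 23.8 pos [511.6 -56.7  71. ] feeder [115.7   0.9  71. ] F [ 4.8  0.2 -5.8] w 17.4
tool shift now [-7.1  1.   3.1] in goal axes [-7.1  0.9  3. ] rot [-0.07  0.89 -0.2 ]
t 23.85 pos [512.  -56.8  71.1] feeder [115.3   0.9  71.1] F [ 6.5  1.7 -6.3] w 17.7
tool shift now [-6.6  1.   3.2] in goal axes [-6.7  0.9  3.1] rot [-0.07  0.92 -0.2 ]
```

View pics/s10.png

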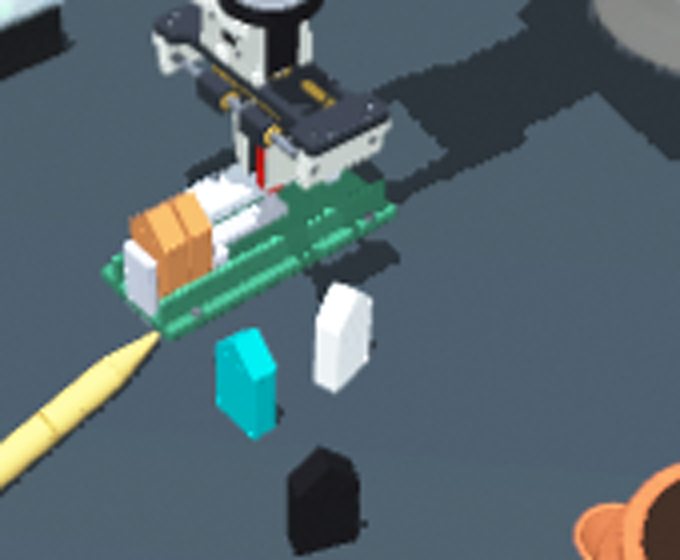

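Follower nearly on the markers; continue easing until the force drops and travel stops.

drive_tool:
  series:
    - [[0,0,0,0,0.1,0,1],[0,0,0,0,0.1,0,1],[0,0,0,0,0.1,0,1]]

```text
time_s: 24.15
position: [516.1, -57.2, 71.0]
tcp_rot: [0.01, 0.056, 0.998, -0.001]
contact_force: [4.6, 0.0, -4.1]
width: 0.195
```

```bash
python3 -c "
from h import *
go(Fw([108.6,0,68]),173.8)
"
```

```text
t 24.15 pos [516.1 -57.2  71. ] feeder [111.2   0.9  71. ] F [ 4.6  0.  -4.1] w 18.0
tool shift now [-2.5  0.9  3.1] in goal axes [-2.6  0.9  3. ] rot [-0.08  1.1  -0.2 ]
```

drive_tool:
  series:
    - [[0,0,0,0,0.1,0,1],[0,0,0,0,0.1,0,1],[-0.0005,0,0,0,0.1,0,1],[-0.0005,0,0,0,0,0,1]]

```text
time_s: 24.55
position: [519.2, -57.6, 71.0]
tcp_rot: [0.009, 0.056, 0.998, -0.001]
contact_force: [4.2, -0.6, -5.3]
width: 0.198
```

```bash
python3 -c "
from h import *
go(Fw([108.6,0,68]),173.8)
"
```

```text
t 24.55 pos [519.2 -57.6  71. ] feeder [108.1   0.9  71. ] F [ 4.2 -0.6 -5.3] w 18.2
tool shift now [0.6 0.9 3. ] in goal axes [0.5 0.9 3. ] rot [-0.08  1.02 -0.2 ]
```

drive_tool:
  series:
    - [[-0.001,0,0,0,0.1,0,1],[-0.001,0,0,0,0.1,0,1]]

```text
time_s: 24.75
position: [519.2, -57.5, 71.0]
tcp_rot: [0.005, 0.056, 0.998, -0.001]
contact_force: [-2.4, 0.4, 0.6]
width: 0.194
```

```bash
python3 -c "
from h import *
go(Fw([108.6,0,68]),173.8)
im=bot.capture('scene');cv2.imwrite('pics/s11.png',cv2.resize(im[170:250,260:360,::-1],None,fx=7,fy=7,interpolation=cv2.INTER_CUBIC))
"
```

```text
t 24.75 pos [519.2 -57.5  71. ] feeder [108.    0.9  71. ] F [-2.4  0.4  0.6] w 17.8
tool shift now [0.6 0.9 3. ] in goal axes [0.6 0.9 3. ] rot [-0.08  0.55 -0.18]
```

View pics/s11.png

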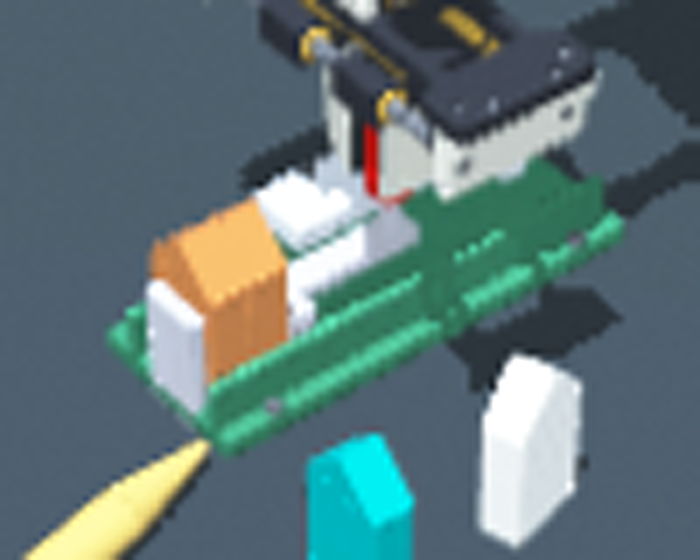

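drive_tool:
  series:
    - [[0,0,0,0,0,0,1],[0,0,0,0,0,0,-0.3],[0,0,0,0,0,0,-0.3],[0,0,0,0,0,0,-0.3],[0,0,0,0,0,0,-0.3],[0,0,-0.03,0,0,0,-0.3],[0,0,-0.04,0,0,0,-0.3],[0,0,-0.04,0,0,0,-0.3],[0,0,0,0,0,0,-0.3]]

```text
time_s: 25.7
position: [516.9, -57.2, 183.9]
tcp_rot: [0.002, 0.056, 0.998, -0.001]
contact_force: [0.7, -0.2, 0.0]
width: 0.649
```

```bash
python3 - <<'E'
from h import *
import pickle
go(Fw([108.6,0,68]),173.8)
im=bot.capture('scene');cv2.imwrite('pics/s12.png',cv2.resize(im[170:250,260:360,::-1],None,fx=7,fy=7,interpolation=cv2.INTER_CUBIC))
im=bot.capture('top');cv2.imwrite('pics/t12.png',im[:,:,::-1])
st=bot.sense();im=bot.capture('wrist')[:,:,::-1].copy()
for X in [(3+37,22,42),(3+37,-22,42),(75+37+9,9,111),(75+37+9,-9,111),(0,0,96),(20,0,96),(40,0,96)]:
    u=proj('wrist',Fw(X),st)[0];cv2.circle(im,tuple(int(q+.5) for q in u),2,(255,0,0),1)
cv2.imwrite('pics/w12.png',im[0:330,200:440].repeat(1,0));b=cv2.resize(im[60:330,200:440],None,fx=2.2,fy=2.2,interpolation=cv2.INTER_CUBIC);cv2.imwrite('pics/w12.png',b)
E
```

```text
t 25.7 pos [516.9 -57.2 183.9] feeder [110.3   0.8 183.9] F [ 0.7 -0.2  0. ] w 59.7
tool shift now [ -1.2   0.9 115.9] in goal axes [ -1.7   0.8 115.9] rot [-0.05  0.26 -0.23]
```

View pics/s12.png

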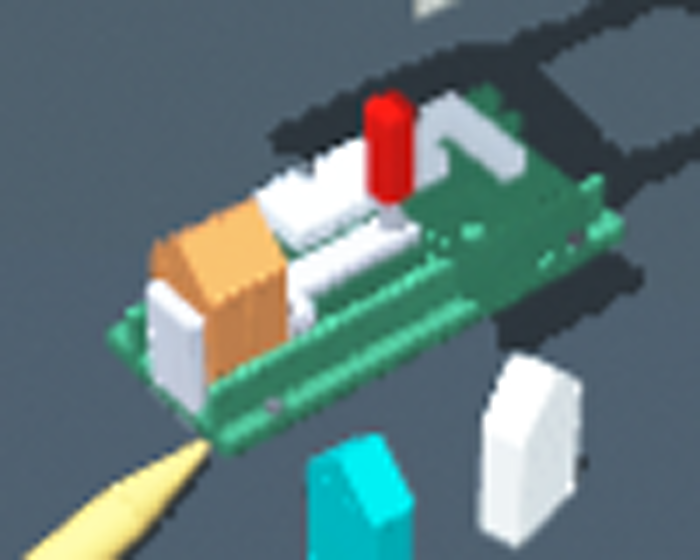

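View pics/w12.png

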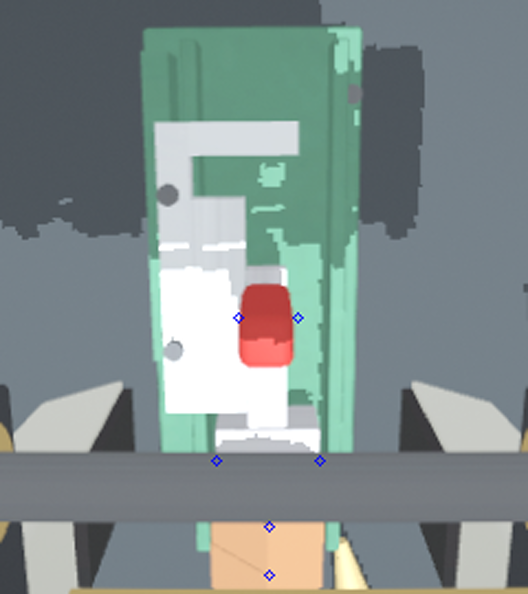

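View pics/t12.png

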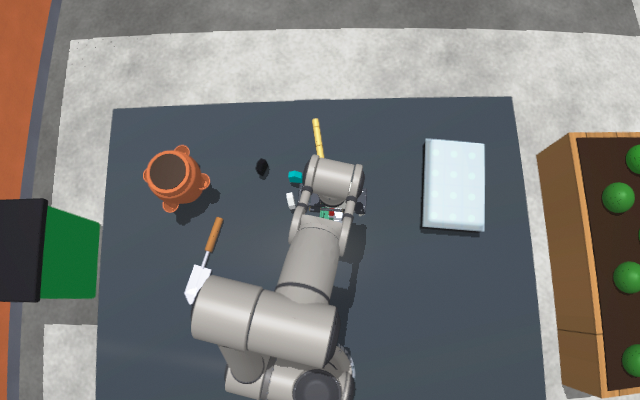

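drive_tool:
  series:
    - [[-0.04,0,-0.01,0,0,0,-0.3],[-0.04,0,-0.01,0,0,0,-0.3],[-0.04,0,0,0,0,0,-0.3],[0,0,0,0,0,0,-0.3]]

```text
time_s: 26.25
position: [630.0, -68.8, 187.0]
tcp_rot: [-0.013, 0.056, 0.998, 0.002]
contact_force: [-0.1, -0.1, -0.1]
width: 0.651
```

```bash
python3 - <<'E'
from h import *
st=bot.sense();im=bot.capture('wrist')[:,:,::-1].copy();print(st['position'],st['time_s'])
k=5;x0,y0=250,110
b=cv2.resize(im[y0:235,x0:400],None,fx=k,fy=k-.5,interpolation=cv2.INTER_CUBIC)
for X in [(3+37,22,42),(3+37,-22,42),(17+37,22,42),(17+37,-22,42),(0,0,96),(20,0,96),(40,0,96),(40,22,74),(40,-22,74),(0,22,74),(0,-22,74)]:
    u=proj('wrist',Fw(X),st)[0];cv2.circle(b,(int((u[0]+.5-x0)*k),int((u[1]+.5-y0)*(k-.5))),4,(255,0,0),1)
cv2.imwrite('pics/w13.png',b)
E
```

```text
[630.00711663 -68.8013631  186.9861157 ] 26.25
```

View pics/w13.png

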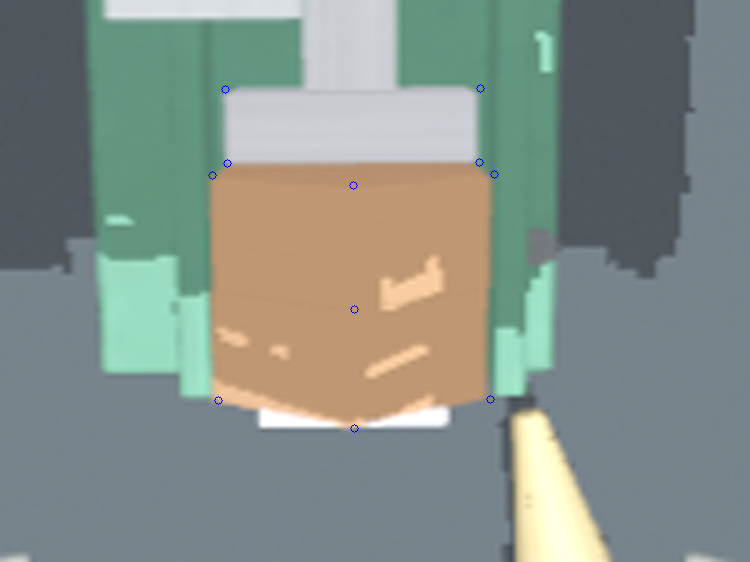

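```bash
python3 -c "
from workcell import bot
print(bot.job_done())"
```

```text
the job is handed in; nothing more can be done
None
```

The feeder is loaded and the job is handed in at about 26 s of the 70 s allowed. No verdict was reported.

- **Catch:** I pulled the follower back until the force rose from about 9 N to 14 N at the stop. I then hooked the knob sideways about 16 mm, and it held there with the fingers off.
- **Markers:** Both cedar markers stood upright in the track, the front one a few millimetres off the gate, the second just behind it. The hardest the first was pressed on the floor was about 21 N at the wrist, and the second was just touching when released.
- **Follower:** I drew the knob back slightly, unhooked it (15 N sideways at the end of its travel) and eased it forward at about 0.05 m/s. The force reversed where the follower met the markers, and I let go there.
- **Last checks:** In the final wrist picture the gate, the markers and the follower plate fit the model at follower = 37 mm within about 1 mm. The markers are together and square, and the knob is on the centre line. In the last top picture the pot, trowel and seed tray are where they were; the dibber is partly hidden by the arm there, but its visible part has not moved.

No check failed or disagreed. The arm tracked each step only to within a few millimetres, so I corrected its position before each grasp and placement.

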